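Circlip over the bearing stub

ROBOT

A 7-joint arm with a two-finger parallel gripper is mounted at the origin on the work surface. World frame = base frame: x ahead of the robot, y to its left, z up, the work surface at z = 0. Lengths are in m, angles in rad, forces in N, time in s.
With the tool pointing down it reaches from about 0.425 to 0.925 m from the base axis. Payload 6.8 kg.
Tool frame: the origin (TCP) lies between the finger pads; the fingertips stand r.tip_reach ahead of it and the grasp point (between the pads) lies 11 mm behind it (r.tip_reach is the distance from the TCP to the fingertips, in m); z points along the fingers, y is the direction in which the jaws open and shut (so a half turn about z gives the same grasp; the last joint's range is limited). The gripper opens to 85 mm and grips with 20 to 120 N. Pads are 22 mm wide; open, the fingers measure 114 mm over their backs; the gripper's body (76 mm by 85 mm) begins 54 mm behind the grasp point. The pads swing forward as they close: fully open they stand 13 mm farther back than shut.
Start: joints at [-1.439, 0.477, 0.022, 1.555, -0.011, 1.109, -0.083], TCP at [0.16, 0.656, 0.239] pointing down, gripper open.
Joint ranges: [-2.96, 2.96], [-0.34, 2.1], [-1.41, 1.46], [0.24, 2.44], [-1.37, 4.51], [0.17, 1.92], [-2.96, 2.96]. Speed limits (rad/s): [2.39, 2.39, 3.14, 3.14, 3.14, 3.14, 3.14].

INTERFACE

Orientations are given as a rotation vector (axis times angle).
In Python, from bench import r, eyes, spotter gives the robot as it stands.
- The arm moves only by the tool carry_out, never from a script. Its argument "series" is text: rows parted by semicolons, each of 5 numbers parted by spaces: the shift along the tool's x, y, z in cm, then the turn about the tool's z in rad, then the opening, from 0 (shut) to 1 (fully open). In form: x y z yaw gripper; .... A call has 1 to 8 rows; each row shifts and turns the commanded pose from where the row before left it, along the tool's axes as they then stand; what a row does not reach is not made up. A row lasts 1/8 s, in which the tool goes at most 62.5 mm and 10.7 degrees, less where a joint would pass 70% of its speed; a pose out of reach is approached as far as the arm can. A call with a gripper value outside its range is refused whole. The fingers move at their own pace and stop on an object; "grip_force" is the grip in N (left out, the last holds). Time passes only in rows, so rows that do not move let the fingers close. It gives the time, the measured TCP pose, the force and the opening at its end, in the units of the state.
- r.get_obs(): the state, without advancing time (a new reading comes with each control period).
- eyes.grab_frame(name): name is "scene" or "top" or "wrist"; returns a dict with "color" (384x512x3 uint8, blue, green, red), "intrinsics" (3x3 intrinsics, pixels), "R" (3x3) and "t" (3): a world point X has camera coordinates R X + t; the wrist camera has in their place "T_tool_cam" (4x4, takes a point from camera to tool coordinates, whose origin is the TCP and whose axes are the flange's). Camera axes: x right, y down, z forward; pixel columns grow to the right and rows downward; lengths in m; the calibration is good to about 2 mm. The wrist camera is an equidistant fisheye: a pixel r from the principal point sees the ray r / f radians off the axis. A picture is of the moment at which its call begins: read the wrist's pose just before it. There is no depth.
- r.hand_in(): hands the job in, once; it reports no verdict.
Trained networks look in a picture, given as the dict that the camera call returned (one of the last four; its "shot" number tells which), for a name from the list of things; names that differ only in an ending like _2 or _b are one class to them, and where a whole thing is asked for, a point or a joint stands for the part that bears it (a point fixed in the world has none). Each returns a list of dicts, best first, with "confidence" (0 to 1); they miss things now and then, are a little off and sometimes report something else, mostly with a low value. They report only what shows in the picture. A call takes as long as a camera call. They do not tell look-alikes from the thing itself.
- spotter.search_frame(picture, query): "uv" ([column, row] in pixels, amid what is visible of it).
- spotter.trace(picture, query): "pixels" (384x512 bool, what is visible of it) and "uv" ([column, row] in pixels, amid what is visible of it).
- spotter.mark_of(picture, query): "uv" ([column, row] in pixels: a listed point, or the origin of a listed thing).
The state is a dict: "clock": time; "joints": joint angles; "qvel": joint speeds; "tau": joint torques, N m; "tcp_pos": TCP position; "orientation": TCP orientation; "contact_force": force on the tool from outside, world axes, zero at the start; "moment": the same for the moment, N m; "grip_width": finger opening in m.
Only numpy, scipy, OpenCV 4.12 (cv2) and the standard library are available. Lean on these libraries where they do the work, as an engineer would, in place of code of your own. Each camera call takes 0.05 s, during which the arm holds its last target.

TASK

Stand the axle stub that carries the ball bearing end-down in the bore of the aluminium holding block, fully home on its collar, and let go of it. Then take the circlip pliers by the handles, squeeze them so that the circlip on their tips is spread right open, and slide it level down over the top of the stub to the groove just above the bearing. Finish while still holding the ring spread there, at the groove's height and not leaning hard on the bearing; leave the bare stubs and everything else on the bench alone.

Things in the scene. Friction and masses are not known exactly. Their poses are not given: they have to be found in the camera images.
- stub_journal (a point): The axle stub to use: bright steel, 100 mm tall, upright in a pocket of the blue rack, the only one with a ball bearing. This point: on its axis, middle of the 25 mm diameter, 38 mm tall journal above the bearing: 19 mm above the bearing's top face, 19 mm below the stub's top (whose last 6 mm taper to 18 mm), 81 mm above its foot. z is the axis, up. About 0.36 kg.
- stub_groove (a point): Same stub, on the axis at the centre of the circlip groove: 2.5 mm above the bearing's top face, 35.5 mm below the stub's top. The groove is a dark band 4 mm tall, 22.5 mm diameter. Below, from the foot up: spigot 20 mm diameter, 45 mm long, 3 mm chamfer at the foot; collar 34 mm diameter, 5 mm; bearing 47 mm diameter, 12 mm, grey with a black seal.
- bare_stub1_mid (a point): A bare stub of the same shape, without bearing, standing in another pocket of the rack; leave it there. Point half-way up its 100 mm.
- bare_stub2_mid (a point): The second bare stub, as the first; leave it there.
- stub_rack: Blue rack fixed to the bench, 80 x 195 mm, 30 mm tall, with three pockets 22.5 mm in diameter and 22 mm deep in a row along its y, 65 mm apart, the middle one at its centre. Origin: centre of its underside. Which stub is in which pocket varies. A stub is out once lifted more than 22 mm.
- bore_mouth (a point): Centre of the bore's mouth in the top face (58 mm above the bench, 80 x 80 mm) of the fixed aluminium holding block; a black clamp knob sticks out 32 mm on its +y side, 22 mm below the top. Bore: vertical, 23 mm diameter, 2.5 mm chamfer, 48 mm deep. The stub's spigot goes in until its collar sits on the top face; the groove is then 19.5 mm above this point.
- pliers_grip (a point): Circlip pliers lying flat, 140 mm long, 0.19 kg, with two orange handles. This point: half-way between the handles at mid-thickness, 55 mm behind the pivot, 41 mm above the bench. x: from handles to tips, y: across the handles, z up. Valid at the start only (it belongs to the left lever, which turns 0.196 rad from the middle line when squeezed).
- jaw (a joint): Opening of the pliers, rad: 0 at rest (ring relaxed), 0.392 with the handles squeezed to the stop screw (ring spread right open). A spring returns it; the stop is reached with about 15 N on the handles, more does no harm. At pliers_grip the handles measure 66 mm over their outsides at rest, 40 mm (parallel) at the stop; each is 14 mm tall and runs from 28 to 92 mm behind the pivot.
- circlip_centre (a point): The circlip: a dark spring ring, 3 mm thick, 3.5 mm broad, open towards the pliers, its eyes on the bent tips, where they stay. Level, 17 mm below the handles' mid-thickness. This point: where a shaft's axis must pass when the ring is spread, at mid-thickness; some 110 mm ahead of pliers_grip. x points along the pliers' middle line away from the handles (also when squeezed), z up.
- pliers_rest: Blue rest under the pliers, fixed to the bench: 190 x 84 mm base plate 6 mm thick, a saddle under the pivot with 12 mm high cheeks and a cross bar under the handles' ends; open beside and under the handles at pliers_grip. Origin under the pivot, x towards the tips. Lift the pliers straight up, 20 mm or more. Ring hole: 23 mm relaxed; at the stop it passes a 29 mm shaft.
- spare_bearing: A spare ball bearing, 47 mm diameter, 12 mm tall, lying flat on the bench; leave it. Origin: centre of its underside.
- oil_bottle: A white bottle, 48 mm diameter, 130 mm tall, standing on the bench; leave it. Origin: centre of its underside.
- screwdriver: A screwdriver with a black handle lying on the bench; leave it.
- mallet: A rubber mallet with a wooden handle lying on the bench; leave it.
Things that resemble listed ones, but are neither listed nor needed, are in the scene too. Leave any orange look-alike of the part that bears stub_journal alone.

How it is judged:
By the outcome, as a careful person would: the job done as asked, in the order asked, and still so for the second after the job is handed in, while the arm keeps its last pose, push and grip.
It also fails if it takes over 54 s, if anything falls off the work surface, if the arm or the gripper's body presses on something with over 40 N, if the wrist force passes 120 N, or if a joint passes its speed limit or range.

## Working session

There is one attempt and no reset: what is moved stays moved. The work goes in short steps, Python scripts to look and compute and a tool call to move; the robot and the scene stay as the last step left them, time stands still between calls to the robot, and variables do not carry over. Pictures are saved under pics/ and viewed, and the job is handed in when it is done.

Besides the shell and the picture viewer there is one more tool, called after "Call:" as name(argument=value, ...) on one line, values as JSON. carry_out: Moves the arm, as the interface text tells. Its arguments: {"type":"object","properties":{"series":{"type":"string"},"grip_force":{"type":"number"}},"required":["series"]}

```bash
ls; mkdir -p pics
python3 - <<'E'
from bench import r, eyes, spotter
import cv2,numpy as np
o=r.get_obs(); print(o, r.tip_reach)
for n in ("scene","top","wrist"):
    p=eyes.grab_frame(n); cv2.imwrite(f"pics/a_{n}.png",p["color"])
    print(n,{k:v for k,v in p.items() if k!='color'})
E
```

```text
pics
{'clock': 0.0, 'joints': array([-1.43909582,  0.47777137,  0.02234709,  1.55643578, -0.01149181,
        1.10929118, -0.08311415]), 'qvel': array([ 3.40527025e-04,  9.62173901e-05, -1.22119419e-03,  8.48071159e-06,
        9.42203755e-04, -1.03337227e-03, -1.02555006e-03]), 'tau': array([-1.02700033e-03, -5.96469247e+01,  1.60768826e+00, -2.81187898e+01,
        1.25436665e-02,  9.54607793e-03,  7.36008758e-06]), 'tcp_pos': array([0.16020323, 0.65513119, 0.23835172]), 'orientation': array([-3.75759825e-01, -3.11896675e+00,  2.78956492e-03]), 'contact_force': array([-0.16864909, -0.43555212,  0.01714931]), 'moment': array([-0.00981324,  0.00375191,  0.03340371]), 'grip_width': 0.08528153023963111} 0.008
scene {'intrinsics': array([[360.49986701,   0.        , 253.32733158],
       [  0.        , 360.49986701, 188.04196587],
       [  0.        ,   0.        ,   1.        ]]), 'R': array([[ 0.53804304,  0.84280717,  0.0136296 ],
       [ 0.67836629, -0.42335401, -0.60049193],
       [-0.50032875,  0.33233636, -0.79951465]]), 't': array([-0.28907832, -0.34278449,  1.33784665]), 'sh
[... 239 characters left out ...]
   [-0.99023401,  0.00615946, -0.13927913],
       [ 0.13932672,  0.00812179, -0.99021316]]), 't': array([-0.01870089,  0.56007958,  1.56445637]), 'shot': 2}
wrist {'intrinsics': array([[297.31863964,   0.        , 256.94323501],
       [  0.        , 297.31863964, 190.21041194],
       [  0.        ,   0.        ,   1.        ]]), 'T_tool_cam': array([[-7.07909542e-04, -9.59669132e-01, -2.81131029e-01,
         7.17764012e-02],
       [ 9.99999710e-01, -6.00212512e-04, -4.69190172e-04,
         5.08234937e-04],
       [ 2.81528964e-04, -2.81131280e-01,  9.59669279e-01,
        -1.33934599e-01],
       [ 0.00000000e+00,  0.00000000e+00,  0.00000000e+00,
         1.00000000e+00]]), 'shot': 3}
```

View pics/a_scene.png

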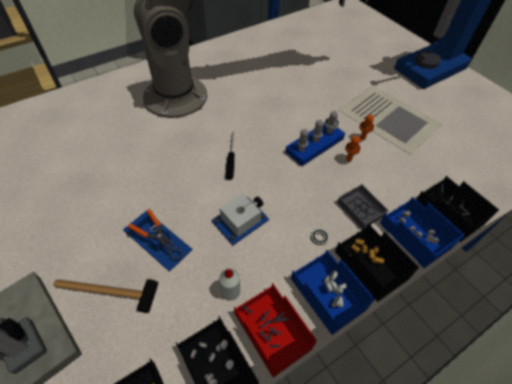

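View pics/a_top.png

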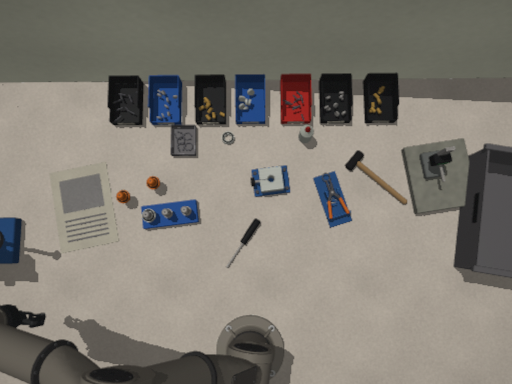

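View pics/a_wrist.png

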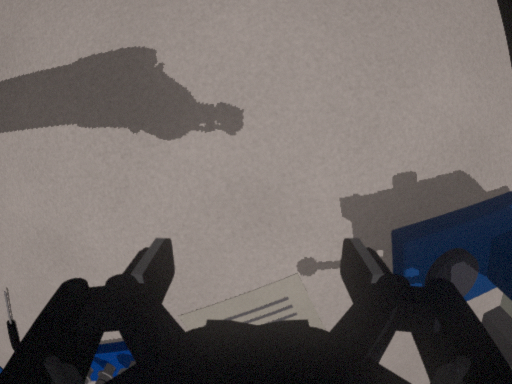

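The scene shows the rack (315,145) with three stubs and two orange decoys. The block is at (240,217), the pliers at (157,237), the bottle at (229,283) and the spare bearing at (319,236). Next I'll triangulate the points.

```bash
cat > h.py <<'E'
from bench import r, eyes, spotter
import cv2,numpy as np
from scipy.spatial.transform import Rotation as Ro
def ray(p,uv,obs=None):
    K=p["intrinsics"]
    if "R" in p:
        d=np.linalg.inv(K)@np.array([uv[0],uv[1],1.]); d/=np.linalg.norm(d)
        return -p["R"].T@p["t"], p["R"].T@d
    T=p["T_tool_cam"]; x=(uv[0]-K[0,2])/K[0,0]; y=(uv[1]-K[1,2])/K[1,1]; th=np.hypot(x,y)
    s=np.sin(th)/max(th,1e-9); d=np.array([x*s,y*s,np.cos(th)])
    Rt=Ro.from_rotvec(obs["orientation"]).as_matrix()
    return Rt@T[:3,3]+obs["tcp_pos"], Rt@T[:3,:3]@d
def onz(ry,z):
    o,d=ry; return o+d*(z-o[2])/d[2]
def tri(rs):
    A=0;b=0
    for o,d in rs:
        M=np.eye(3)-np.outer(d,d); A=A+M; b=b+M@o
    X=np.linalg.solve(A,b)
    return X,[float(np.linalg.norm(np.cross(X-o,d))) for o,d in rs]
def proj(p,X,obs=None):
    K=p["intrinsics"]
    if "R" in p:
        c=p["R"]@X+p["t"]; return K[0,0]*c[0]/c[2]+K[0,2],K[1,1]*c[1]/c[2]+K[1,2]
    T=p["T_tool_cam"];Rt=Ro.from_rotvec(obs["orientation"]).as_matrix()
    c=T[:3,:3].T@(Rt.T@(X-obs["tcp_pos"])-T[:3,3]); th=np.arctan2(np.hypot(c[0],c[1]),c[2]); h=np.hypot(c[0],c[1])
    return K[0,0]*th*c[0]/h+K[0,2],K[1,1]*th*c[1]/h+K[1,2]
def save(p,name,crop=None,scale=1):
    im=p["color"]
    if crop: x0,y0,x1,y1=crop; im=im[y0:y1,x0:x1]
    cv2.imwrite(f"pics/{name}.png",cv2.resize(im,None,fx=scale,fy=scale,interpolation=cv2.INTER_CUBIC))
E
python3 - <<'E'
from h import *
ps=eyes.grab_frame("scene");pt=eyes.grab_frame("top")
save(ps,"b1",(270,90,400,180),6);save(pt,"b2",(100,160,220,240),6);save(pt,"b3",(240,140,420,240),4)
for q in ["stub_journal","stub_groove","bare_stub1_mid","bore_mouth","pliers_grip","circlip_centre","stub_rack","pliers_rest","spare_bearing","oil_bottle"]:
    a=spotter.mark_of(ps,q);b=spotter.mark_of(pt,q)
    print(q)
    for n,l in(("s",a),("t",b)):
        for e in l[:4]: print("  ",n,np.round(e["uv"],1),round(e["confidence"],2))
    if a and b:
        X,e=tri([ray(ps,a[0]["uv"]),ray(pt,b[0]["uv"])]);print("  X",X.round(4),np.round(e,4))
E
```

```text
stub_journal
   s [369.  121.1] 0.68
   s [337.  115.9] 0.63
   s [351.1 139.1] 0.62
   t [122.8 194.9] 0.72
   t [146.6 210.8] 0.64
   t [150.7 182.6] 0.54
  X [0.5339 0.4359 0.0805] [0.0026 0.0026]
stub_groove
   s [368.4 122.7] 0.7
   s [353.8 148.7] 0.68
   s [319.5 238.9] 0.67
   s [335.4 121.2] 0.63
   t [118.7 196.6] 0.61
   t [147.5 215.5] 0.53
   t [151.9 179.9] 0.47
  X [0.5276 0.4524 0.0613] [0.0017 0.0017]
bare_stub1_mid
   s [302.1 143.3] 0.66
   t [186.9 209.7] 0.48
  X [0.482  0.2154 0.0543] [0.0003 0.0003]
bore_mouth
   s [239.5 210.4] 0.85
   s [334.7 118.9] 0.33
pliers_grip
   s [147.7 225.5] 0.74
   t [338.1 203.4] 0.81
  X [ 0.5022 -0.3096  0.0508] [0.0027 0.0027]
circlip_centre
   s [334.5 120.2] 0.74
   s [174.6 249. ] 0.44
   t [230.6 137.3] 0.53
  X [0.677  0.0649 0.3719] [0.0273 0.0273]
stub_rack
   s [315.9 144.2] 0.72
   t [171.  213.3] 0.62
  X [0.475  0.2818 0.0074] [0.002 0.002]
pliers_rest
   s [163.1 244.4] 0.85
   t [331.2 190.8] 0.69
  X [ 0.5517 -0.2946  0.0111] [0.0013 0.0013]
spare_bearing
   s [323.  241.1] 0.76
   t [168.5 210.9] 0.66
   t [228.  134.3] 0.58
   t [334.  206.4] 0.21
  X [ 0.5406  0.4215 -0.6869] [0.008 0.008]
oil_bottle
   s [230.  290.7] 0.95
   t [144.7 212.5] 0.53
   t [304.9 139.4] 0.49
  X [ 0.5591  0.1463 -0.3079] [0.305 0.305]
```

View pics/b1.png

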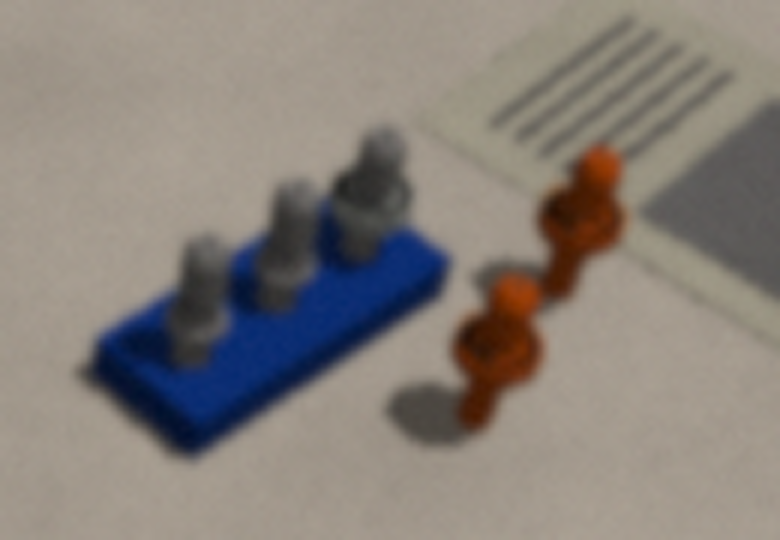

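View pics/b2.png

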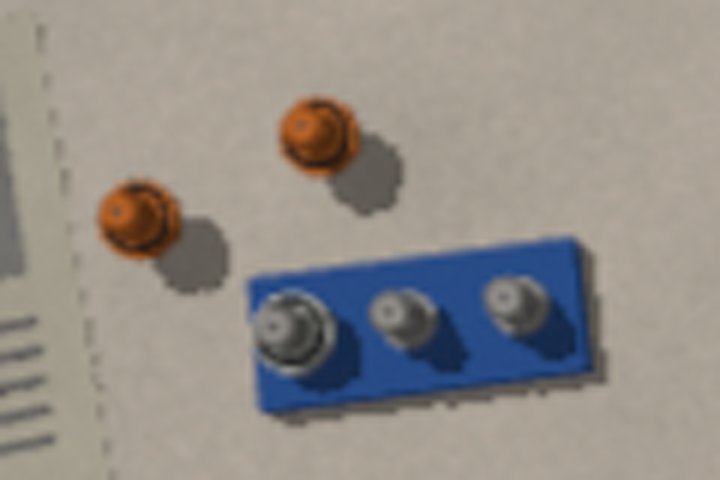

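View pics/b3.png

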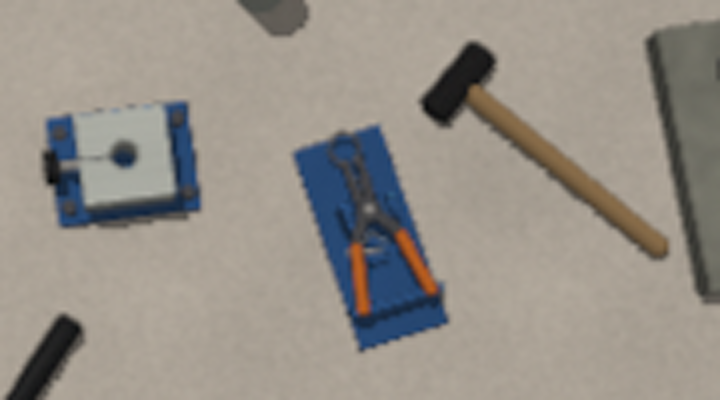

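The bearing stub is the one at the rack's +y end, at top (147,211) and scene (336,118). The bore shows in top at about (271,178.5), and the pliers are at (332,195). I'll compute the poses now.

Run:
```python
from h import *
ps=eyes.grab_frame("scene");pt=eyes.grab_frame("top")
def t(a,b,n): X,e=tri([ray(ps,a),ray(pt,b)]);print(n,X.round(4),np.round(e,4))
t((337,115.9),(146.6,210.8),"journal"); print(onz(ray(ps,(337,115.9)),.089),onz(ray(pt,(146.6,210.8)),.089))
t((335.4,121.2),(147.5,215.5),"groove")
t((239.5,210.4),(271,178.5),"bore");print(onz(ray(ps,(239.5,210.4)),.058),onz(ray(pt,(271,178.5)),.058))
print("grip",onz(ray(ps,(147.7,225.5)),.041),onz(ray(pt,(338.1,203.4)),.041))
print("clip",onz(ray(ps,(174.6,249)),.024),onz(ray(pt,(326,177.5)),.024))
print("rest",onz(ray(ps,(163.1,244.4)),0),onz(ray(pt,(331.2,190.8)),0))
for uv in [(248/6+100,278/6+160),(575/6+100,238/6+160)]: print("rack",onz(ray(pt,uv),.03))
for q in ["bore_mouth","circlip_centre"]:
    for e in spotter.search_frame(pt,q)[:3]: print(q,e)
o=r.get_obs(); R=Ro.from_rotvec(o["orientation"]).as_matrix();print(R.round(4))
```

```text
journal [0.4763 0.3469 0.1003] [0.0023 0.0023]
[0.46870733 0.35949093 0.089     ] [0.4759565  0.34786942 0.089     ]
groove [0.4651 0.3547 0.0651] [0.0054 0.0054]
bore [ 0.5908 -0.0791  0.0517] [0.0003 0.0003]
[ 0.59429736 -0.08135151  0.058     ] [ 0.58991021 -0.07864906  0.058     ]
grip [ 0.4965212  -0.30656721  0.041     ] [ 0.50250602 -0.31403355  0.041     ]
clip [ 0.58787127 -0.27451807  0.024     ] [ 0.59776644 -0.27659738  0.024     ]
rest [ 0.54563997 -0.29267588  0.        ] [ 0.55278132 -0.29770909  0.        ]
rack [0.4973145 0.3817405 0.03     ]
rack [0.51996966 0.18834981 0.03      ]
bore_mouth {'uv': [267.6, 181.2], 'confidence': 0.55}
[[-0.9714  0.2375 -0.    ]
 [ 0.2375  0.9714  0.    ]
 [ 0.      0.     -1.    ]]
```

Call:
carry_out(series="-4.72 -2.77 0 0 0.7;-4.72 -2.77 0 0 0.7;-4.72 -2.77 0 0 0.7;-4.72 -2.77 0 0 0.7;-4.72 -2.77 0 0 0.7;-4.72 -2.77 0 0 0.7;-4.72 -2.77 0 0 0.7;-4.72 -2.77 0 0 0.7")

```text
clock: 2.45
tcp_pos: [0.4757, 0.3495, 0.2396]
orientation: [0.376, 3.119, 0.001]
contact_force: [0.4, 0.1, 0.9]
grip_width: 0.0601
```

Call:
carry_out(series="0 0 0 0.173 0.7;0 0 0 0.173 0.7;0 0 0 0.173 0.7;0 0 0 0.173 0.7;0 0 0 0.173 0.7;0 0 0 0.173 0.7;0 0 0 0.173 0.7;0 0 0 0 0.7")

```text
clock: 3.45
tcp_pos: [0.4744, 0.3509, 0.2393]
orientation: [2.082, 2.352, 0.0]
contact_force: [-0.4, -0.0, 0.7]
grip_width: 0.0594
```

Run:
```python
from h import *
o=r.get_obs();print(o["clock"],o["tcp_pos"],o["joints"],o["grip_width"]);print(Ro.from_rotvec(o["orientation"]).as_matrix().round(4))
p=eyes.grab_frame("wrist");save(p,"c1",None,1.5)
for q in ["stub_journal","stub_groove"]:
    for e in spotter.mark_of(p,q)[:4]: print(q,e,onz(ray(p,e["uv"],o),.089),onz(ray(p,e["uv"],o),.0725))
for e in spotter.trace(p,"stub_journal"): 
    m=e["pixels"].astype(np.uint8);print(e["uv"],e["confidence"],cv2.boundingRect(m))
```

```text
3.45 [0.4743874  0.35089465 0.23934127] [-1.05065715  0.35129365  0.3944574   1.78646724 -0.15429646  1.03406536
 -0.47694786] 0.059404171730050755
[[-1.215e-01  9.926e-01  2.000e-04]
 [ 9.926e-01  1.215e-01 -1.000e-04]
 [-1.000e-04  1.000e-04 -1.000e+00]]
stub_journal {'uv': [351.0, 202.4], 'confidence': 0.92} [0.57467951 0.33830218 0.089     ] [0.5810008 0.3334063 0.0725   ]
stub_journal {'uv': [325.5, 96.9], 'confidence': 0.71} [0.52943508 0.43991511 0.089     ] [0.5331302  0.44091726 0.0725    ]
stub_journal {'uv': [245.7, 180.7], 'confidence': 0.59} [0.46334437 0.3479605  0.089     ] [0.46320332 0.34362522 0.0725    ]
stub_journal {'uv': [389.4, 329.5], 'confidence': 0.59} [0.68202011 0.16210533 0.089     ] [0.69457187 0.14698228 0.0725    ]
stub_groove {'uv': [317.2, 94.9], 'confidence': 0.92} [0.52110897 0.4404873  0.089     ] [0.52432081 0.44152265 0.0725    ]
stub_groove {'uv': [246.8, 175.9], 'confidence': 0.71} [0.46387741 0.35294183 0.089     ] [0.46376729 0.3488957  0.0725    ]
stub_groove {'uv': [347.0, 195.5], 'confidence': 0.58} [0.56864096 0.34519462 0.089     ] [0.57461174 0.34069881 0.0725    ]
[320.1, 101.1] 0.8 (297, 74, 44, 44)
[245.3, 172.8] 0.77 (224, 152, 44, 46)
[345.5, 195.1] 0.74 (325, 173, 41, 43)
```

View pics/c1.png

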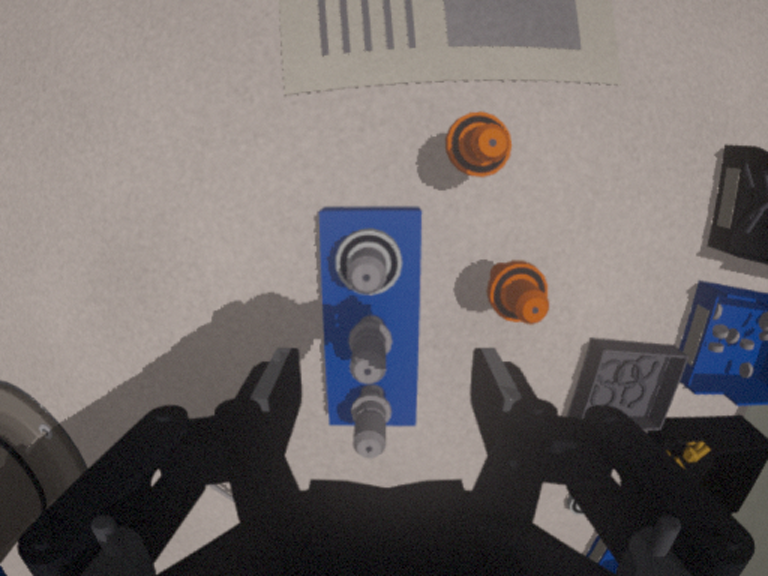

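The wrist view shows our stub's top centre hole at about (244,185) in raw pixels and its bearing ring around (245.5,174). The orange decoys are well clear to the right.

Run:
```python
from h import *
o=r.get_obs();p=eyes.grab_frame("wrist");save(p,"c2",(205,135,290,215),9)
g=cv2.cvtColor(p["color"],cv2.COLOR_BGR2GRAY)
for n,uv,z in [("hole",(244,185.2),.108),("bearing",(245.6,174),.070),("bare1hole",(245,247.5),.108),("bare2hole",(246,297),.108)]:
    print(n,onz(ray(p,uv,o),z))
```

```text
hole [0.46247258 0.34839673 0.108     ]
bearing [0.46231656 0.35009031 0.07      ]
bare1hole [0.47035565 0.28435188 0.108     ]
bare2hole [0.47785895 0.22278893 0.108     ]
```

View pics/c2.png

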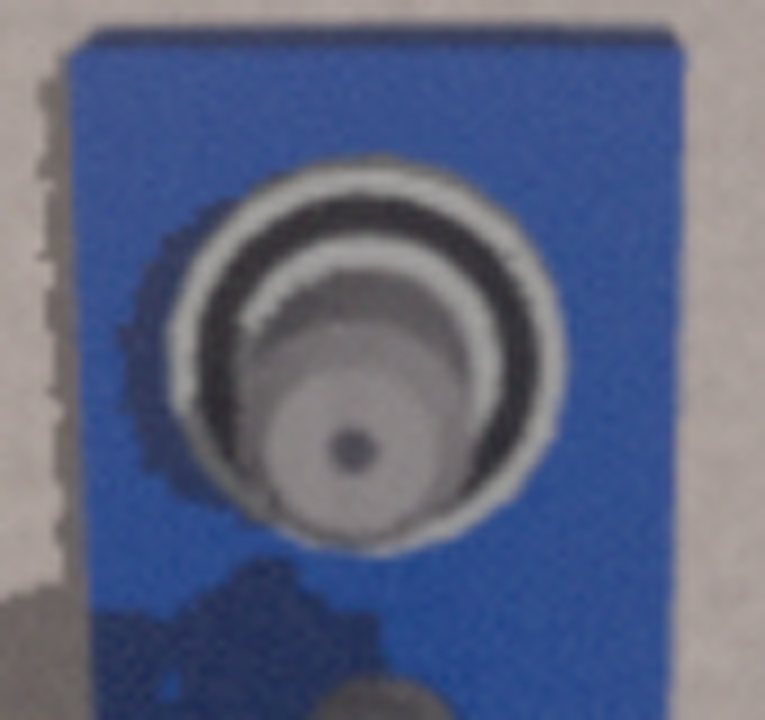

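Call:
carry_out(series="0 -1.2 2 0 0.7;0 0 4 0 0.7;0 0 3 0 0.7;0 0 2 0 0.7;0 0 0 0 0.7")

```text
clock: 4.32
tcp_pos: [0.4617, 0.3486, 0.1279]
orientation: [-2.083, -2.351, 0.005]
contact_force: [-0.1, 0.2, -0.1]
grip_width: 0.0601
```

Run:
```python
from h import *
o=r.get_obs();print(o["clock"],o["tcp_pos"]);p=eyes.grab_frame("wrist");save(p,"d1",None,1.5)
```

```text
4.325 [0.46170292 0.34857072 0.12794732]
```

View pics/d1.png

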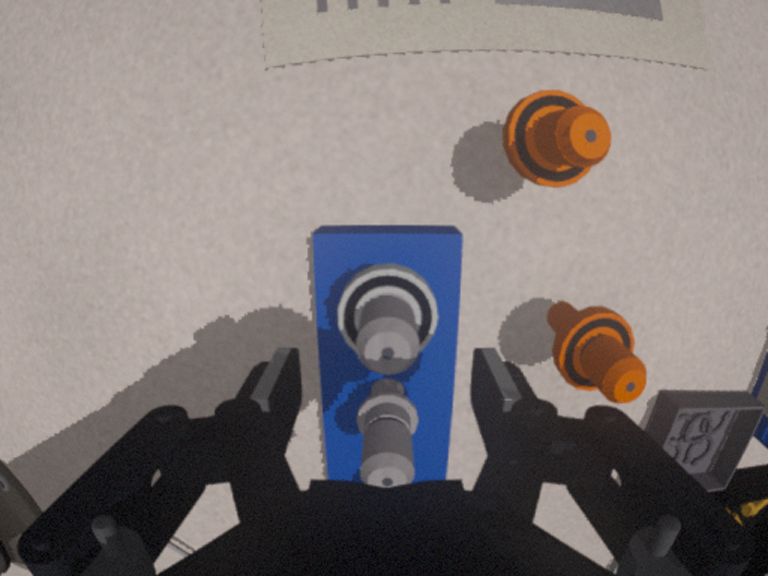

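Run:
```python
from h import *
o=r.get_obs();p=eyes.grab_frame("wrist")
R=Ro.from_rotvec(o["orientation"]).as_matrix();print(o["tcp_pos"])
for uv,z in [((258,234.7),.108),((258.3,207.2),.070)]:
    X=onz(ray(p,uv,o),z);print(X,R.T@(X-o["tcp_pos"]))
```

```text
[0.46249528 0.34909407 0.12914244]
[0.4630117  0.34920746 0.108     ] [6.41143565e-05 5.42392908e-04 2.11419976e-02]
[0.46288213 0.35238977 0.07      ] [0.00326347 0.00082549 0.05913973]
```

Call:
carry_out(series="0.1 0.05 2.3 0 0.7;0 0 1.6 0 0.7;0 0 0.8 0 0.7;0 0 0 0 0.7", grip_force=60)

```text
clock: 4.92
tcp_pos: [0.4629, 0.3502, 0.0821]
orientation: [-2.084, -2.351, 0.001]
contact_force: [-1.1, -0.4, -0.6]
grip_width: 0.0597
```

Call:
carry_out(series="0 0 0 0 0.2;0 0 0 0 0.1;0 0 0 0 0.1;0 0 0 0 0.1;0 0 0 0 0.1", grip_force=60)

```text
clock: 5.55
tcp_pos: [0.4632, 0.3507, 0.0831]
orientation: [-2.084, -2.35, -0.002]
contact_force: [-2.0, -0.3, 5.7]
grip_width: 0.0233
```

Run:
```python
from h import *
o=r.get_obs();print(o["clock"],o["tcp_pos"],o["grip_width"],o["contact_force"]);p=eyes.grab_frame("wrist");save(p,"d2",(130,130,390,330),3)
p=eyes.grab_frame("scene");save(p,"d3",(270,60,400,180),5)
print(r.get_obs()["grip_width"])
```

```text
5.55 [0.46323782 0.35074035 0.08309457] 0.023325165762194813 [-1.9950001  -0.25755925  5.6961941 ]
0.023593932236139863
```

View pics/d2.png

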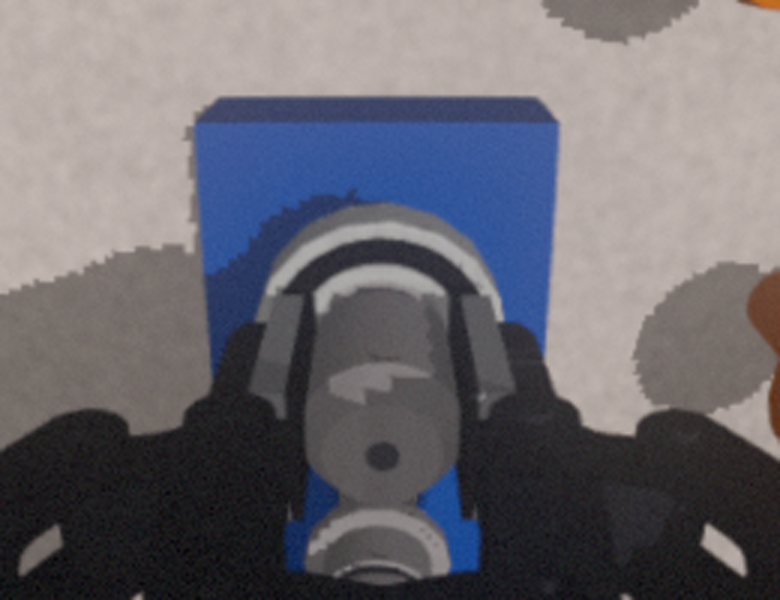

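View pics/d3.png

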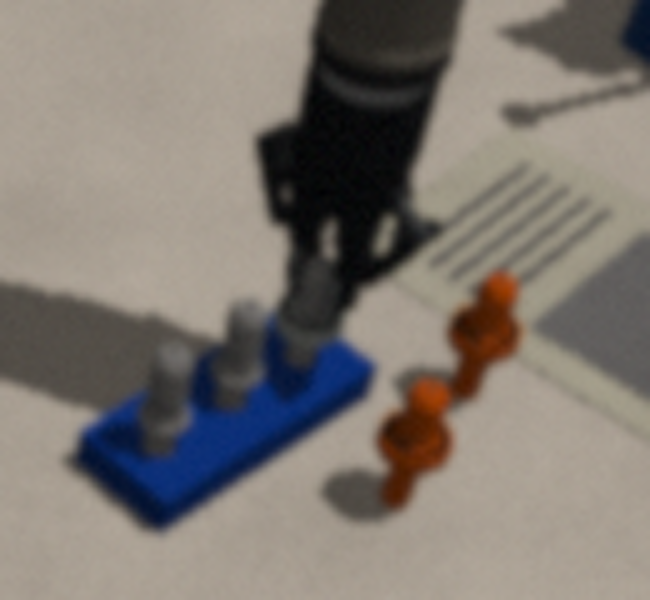

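Call:
carry_out(series="0 0 -1 0 0.1;0 0 -2 0 0.1;0 0 -3 0 0.1;0 0 -3 0 0.1;0 0 -3 0 0.1;0 0 -1 0 0.1;0 0 0 0 0.1")

```text
clock: 6.52
tcp_pos: [0.4628, 0.3503, 0.2122]
orientation: [-2.084, -2.351, -0.0]
contact_force: [0.3, -1.3, -3.8]
grip_width: 0.0234
```

Run:
```python
from h import *
o=r.get_obs();print(o["clock"],o["tcp_pos"],o["grip_width"],o["contact_force"],o["moment"]);p=eyes.grab_frame("wrist");save(p,"e1",(130,130,390,330),3)
p=eyes.grab_frame("scene");save(p,"e3",(270,40,400,180),4)
R=Ro.from_rotvec(o["orientation"]).as_matrix();print(R.round(4))
```

```text
6.525 [0.46276677 0.35034154 0.21223326] 0.023409816045971463 [ 0.32886445 -1.30422504 -3.8467622 ] [ 0.02768645 -0.04465432  0.04170518]
[[-1.198e-01  9.928e-01  1.000e-04]
 [ 9.928e-01  1.198e-01  3.000e-04]
 [ 3.000e-04  1.000e-04 -1.000e+00]]
```

View pics/e1.png

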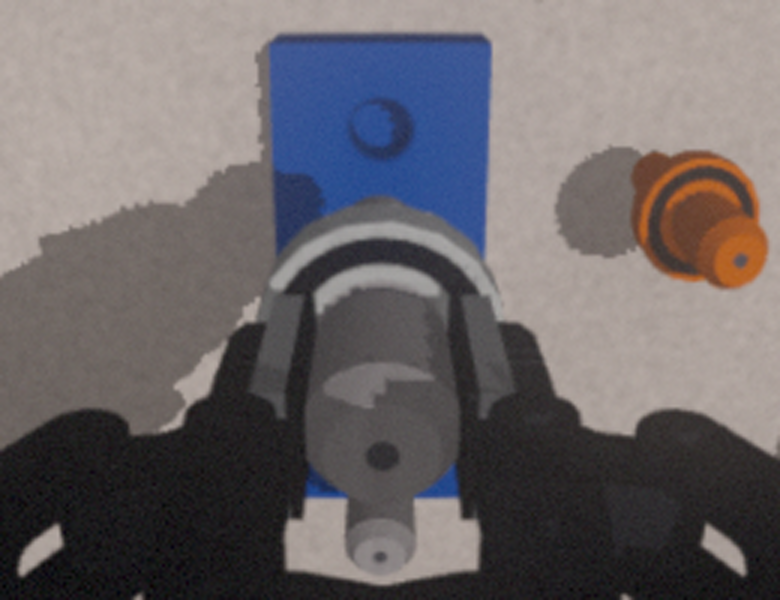

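View pics/e3.png

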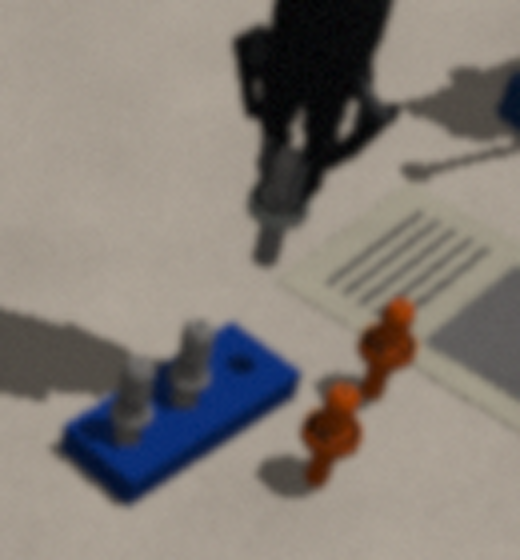

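Call:
carry_out(series="-2.8 0 0 0 0.1;-5 -0.1 0 0 0.1;-5 -0.1 0 0 0.1;-5 -0.1 0 0 0.1;-5 -0.1 0 0 0.1;-5 -0.1 0 0 0.1;-5 -0.1 0 0 0.1;-5 -0.1 0 0 0.1")

```text
clock: 7.62
tcp_pos: [0.5004, -0.0273, 0.2112]
orientation: [-2.083, -2.35, 0.002]
contact_force: [1.1, 0.3, -3.1]
grip_width: 0.0231
```

Call:
carry_out(series="-5 0 0 0 0.1;-5 0 0 0.167 0.1;0 0 0 0.167 0.1;0 0 0 0.167 0.1;0 0 0 0.167 0.1;0 0 0 0.167 0.1;0 0 0 0.167 0.1;0 0 0 0.167 0.1")

```text
clock: 8.62
tcp_pos: [0.5124, -0.1248, 0.2111]
orientation: [-3.037, -0.802, 0.004]
contact_force: [-1.7, 0.2, -4.3]
grip_width: 0.0238
```

Run:
```python
from h import *
o=r.get_obs();print(o["clock"],o["tcp_pos"],o["joints"],o["qvel"].round(3),o["grip_width"],o["contact_force"],o["moment"]);p=eyes.grab_frame("wrist");save(p,"f1",None,1.5)
R=Ro.from_rotvec(o["orientation"]).as_matrix();print(R.round(4))
```

```text
8.625 [ 0.51235875 -0.1248277   0.2110895 ] [-0.56968781  0.35664963  0.86620583  1.97675097 -0.3303924   0.95666173
 -0.59447715] [-0.232  0.095  0.331  0.011 -0.174  0.034 -1.144] 0.023842430173737827 [-1.73565782  0.23592491 -4.29800212] [ 0.03055458 -0.01488933  0.04249959]
[[ 8.696e-01  4.937e-01 -2.300e-03]
 [ 4.937e-01 -8.696e-01 -3.000e-04]
 [-2.100e-03 -9.000e-04 -1.000e+00]]
```

View pics/f1.png

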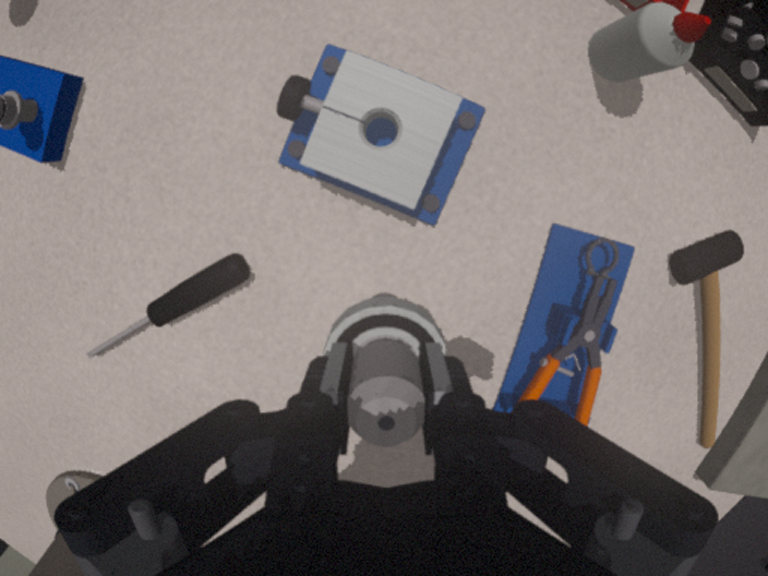

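The wrist view shows the bore at about (380,128)/1.5, the pliers with ring at (600,258)/1.5, and the stub gripped upright. I'll measure these now that the arm has settled.

Run:
```python
from h import *
eyes.grab_frame("top")
o=r.get_obs();p=eyes.grab_frame("wrist");print(o["qvel"].round(3),o["tcp_pos"])
np.savez("w1.npz",color=p["color"],**{k:o[k] for k in("tcp_pos","orientation")})
save(p,"g1",(215,50,295,120),9);save(p,"g2",(325,140,435,290),4)
save(p,"g3",(215,190,305,300),5)
for q in ["bore_mouth","pliers_grip","circlip_centre"]:
    for e in spotter.mark_of(p,q)[:2]: print(q,e,onz(ray(p,e["uv"],o),{"b":.058,"p":.041,"c":.024}[q[0]]))
```

```text
[ 0.016 -0.013 -0.023 -0.006  0.019  0.001  0.119] [ 0.51247639 -0.12473407  0.21110706]
bore_mouth {'uv': [252.8, 83.5], 'confidence': 0.77} [ 0.59030826 -0.07484553  0.058     ]
pliers_grip {'uv': [374.0, 260.6], 'confidence': 0.58} [ 0.48951667 -0.30463481  0.041     ]
circlip_centre {'uv': [397.8, 176.6], 'confidence': 0.46} [ 0.59091344 -0.27394233  0.024     ]
```

View pics/g1.png

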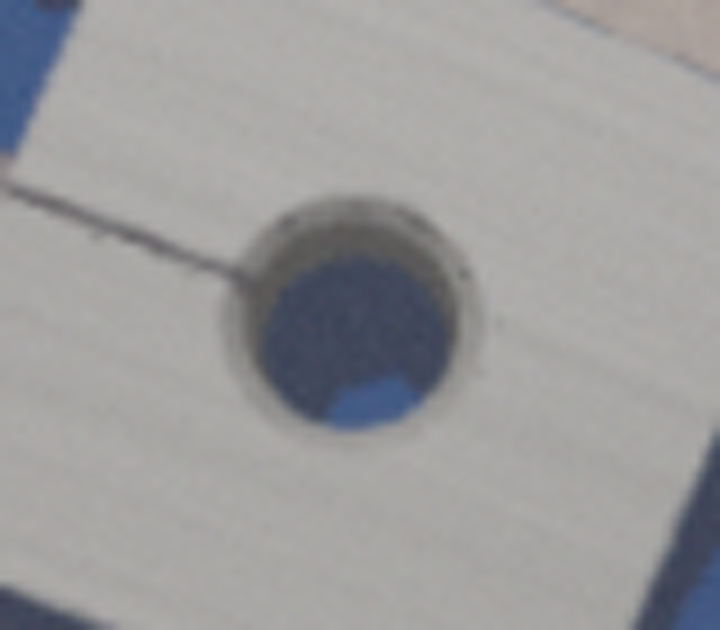

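View pics/g2.png

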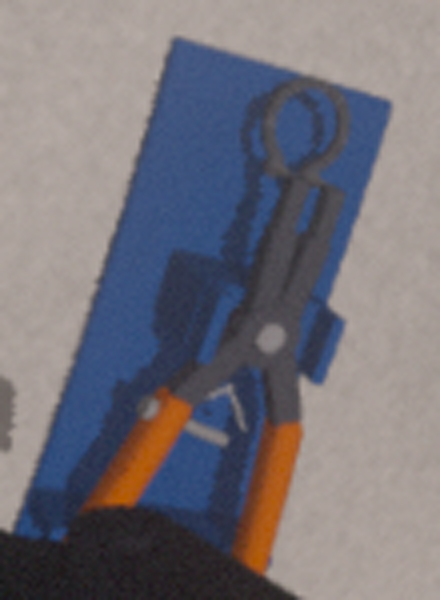

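View pics/g3.png

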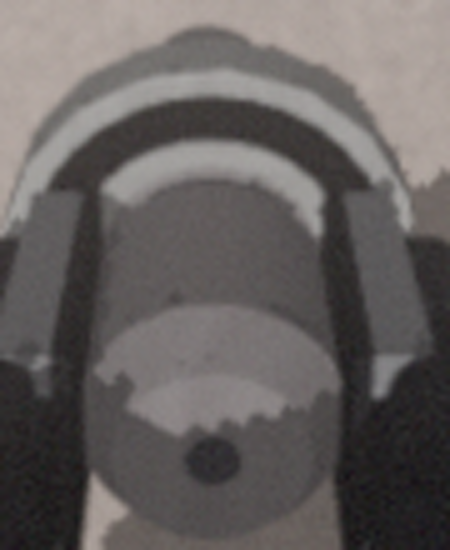

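Run:
```python
from h import *
p=eyes.grab_frame("wrist");d=np.load("w1.npz");o={"tcp_pos":d["tcp_pos"],"orientation":d["orientation"]}
R=Ro.from_rotvec(o["orientation"]).as_matrix()
ot={"tcp_pos":np.zeros(3),"orientation":np.zeros(3)}
B=onz(ray(p,(253.7,85.2),o),.058);print("bore",B, "tool",R.T@(B-o["tcp_pos"]))
print("hole tool",onz(ray(p,(257.2,281.6),ot),-.025))
print("bear top edge tool",onz(ray(p,(215+42.2,190+(68.5/5-.5)),ot),.013)-[.0235,0,0])
print("journal/bearing edge",onz(ray(p,(215+42.2,190+(180.5/5-.5)),ot),.013)-[.0125,0,0])
print("R",R.round(4))
def a(x,y,z): # from g2
    return onz(ray(p,(325+(x+.5)/4-.5,140+(y+.5)/4-.5),o),z)
ring=a(306,128,.024);piv=a(272,338,.045);print("ring",ring,"piv",piv, np.degrees(np.arctan2(*(ring-piv)[1::-1])))
e=a(175,38,.006);f=a(390,102,.006);g=a(18,530,.006);print("rest",e,f,np.linalg.norm(e-f),np.degrees(np.arctan2((f-e)[1],(f-e)[0]))+90,np.degrees(np.arctan2((e-g)[1],(e-g)[0])))
```

```text
bore [ 0.58930012 -0.07640412  0.058     ] tool [ 0.0910621  -0.00360988  0.15288591]
hole tool [-0.0015437  -0.00037405 -0.025     ]
bear top edge tool [-0.001857   -0.00036065  0.013     ]
journal/bearing edge [-0.00358822 -0.00036601  0.013     ]
R [[ 8.674e-01  4.976e-01 -2.400e-03]
 [ 4.976e-01 -8.674e-01 -7.000e-04]
 [-2.500e-03 -6.000e-04 -1.000e+00]]
ring [ 0.59823278 -0.27420513  0.024     ] piv [ 0.54081208 -0.29224003  0.045     ] 17.436652390663
rest [ 0.59880579 -0.22901831  0.006     ] [ 0.62311044 -0.30703552  0.006     ] 0.0817153711448923 17.303344472157292 17.781652736500313
```

Call:
carry_out(series="1.5 -0.3 1 0 0.1;2 0 1.5 0 0.1;1 0 1.5 0 0.1;0 0 1 0 0.1;0 0 0 0 0.1;0 0 0 0 0.1")

```text
clock: 9.72
tcp_pos: [0.5505, -0.1007, 0.1626]
orientation: [3.036, 0.809, 0.0]
contact_force: [-0.2, -0.3, -3.6]
grip_width: 0.023
```

Run:
```python
from h import *
o=r.get_obs();p=eyes.grab_frame("wrist");print(o["qvel"].round(3),o["tcp_pos"],o["orientation"])
np.savez("w2.npz",color=p["color"],**{k:o[k] for k in("tcp_pos","orientation")})
save(p,"i1",(190,60,320,160),6)
```

```text
[-0.003 -0.008  0.002 -0.009 -0.001  0.001  0.001] [ 0.55045152 -0.100726    0.16263287] [3.03554396e+00 8.08548701e-01 4.41643142e-04]
```

View pics/i1.png

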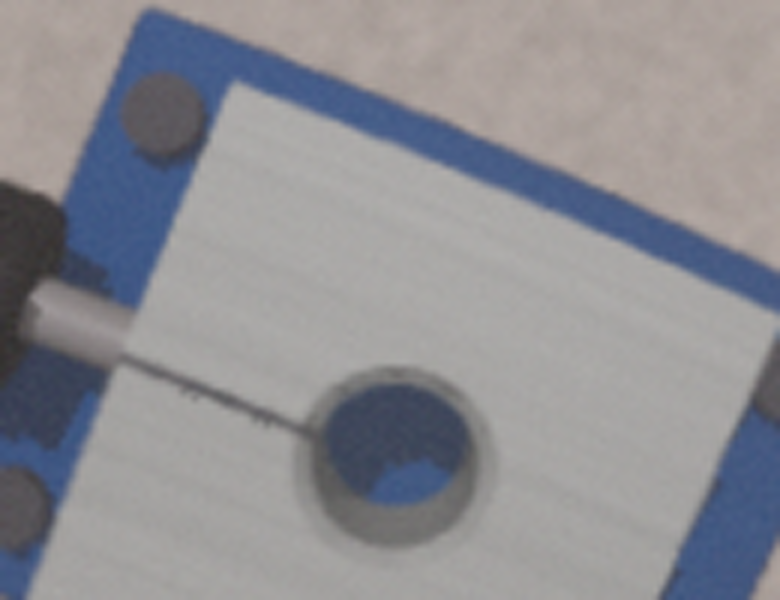

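Run:
```python
from h import *
p=eyes.grab_frame("wrist");d=np.load("w2.npz");o={"tcp_pos":d["tcp_pos"],"orientation":d["orientation"]}
R=Ro.from_rotvec(o["orientation"]).as_matrix()
B=onz(ray(p,(255.58,136.83),o),.058);print("bore",B, "tool",R.T@(B-o["tcp_pos"]),R.round(4))
```

```text
bore [ 0.58985602 -0.0762817   0.058     ] tool [ 0.04632014 -0.00163351  0.1046425 ] [[ 8.675e-01  4.974e-01  3.000e-04]
 [ 4.974e-01 -8.675e-01 -1.000e-04]
 [ 2.000e-04  3.000e-04 -1.000e+00]]
```

Call:
carry_out(series="2.4 -0.12 0 0 0.1;2.4 0 0 0 0.1;0 0 1 0 0.1;0 0 1 0 0.1;0 0 0.8 0 0.1;0 0 0.6 0 0.1;0 0 0.6 0 0.1;0 0 0 0 0.1")

```text
clock: 10.82
tcp_pos: [0.5914, -0.075, 0.1219]
orientation: [-3.035, -0.81, 0.001]
contact_force: [0.5, -0.1, -3.4]
grip_width: 0.0232
```

Call:
carry_out(series="0 0 0.8 0 0.1;0 0 0.8 0 0.1;0 0 0.7 0 0.1;0 0 0.5 0 0.1;0 0 0.3 0 0.1;0 0 0 0 0.1")

```text
clock: 11.58
tcp_pos: [0.5917, -0.0751, 0.0911]
orientation: [-3.035, -0.81, 0.0]
contact_force: [0.2, -0.3, -3.6]
grip_width: 0.023
```

Call:
carry_out(series="0 0 0.2 0 0.1;0 0 0.15 0 0.1;0 0 0 0 0.1")

```text
clock: 11.95
tcp_pos: [0.5919, -0.075, 0.0883]
orientation: [-3.035, -0.81, -0.001]
contact_force: [-2.3, 1.2, 2.1]
grip_width: 0.0234
```

Call:
carry_out(series="0 0 0.15 0 0.1;0 0 0 0 0.1")

```text
clock: 12.2
tcp_pos: [0.5921, -0.075, 0.0881]
orientation: [-3.034, -0.81, -0.002]
contact_force: [-5.9, 2.6, 16.9]
grip_width: 0.023
```

Call:
carry_out(series="0 0 -0.1 0 0.35;0 0 0 0 0.45;0 0 0 0 0.6;0 0 0 0 0.7;0 0 -2 0 0.7;0 0 -4 0 0.9;-3 0 -3 0 0.95;-3 0 -1 0 0.95")

```text
clock: 13.2
tcp_pos: [0.5404, -0.106, 0.1903]
orientation: [3.034, 0.81, 0.006]
contact_force: [-1.1, 0.4, -0.3]
grip_width: 0.081
```

Call:
carry_out(series="-1 0 0 0 0.95;0 0 0 0 0.95")

```text
clock: 13.45
tcp_pos: [0.5311, -0.1097, 0.1875]
orientation: [-3.035, -0.81, -0.001]
contact_force: [0.2, 0.7, -0.6]
grip_width: 0.0814
```

Run:
```python
from h import *
o=r.get_obs();p=eyes.grab_frame("wrist");print(o["qvel"].round(3),o["tcp_pos"],o["orientation"],o["contact_force"])
np.savez("w3.npz",color=p["color"],**{k:o[k] for k in("tcp_pos","orientation")})
save(p,"j1",None,1.5)
save(p,"j3",(200,80,310,200),5)
p=eyes.grab_frame("scene");save(p,"j2",(200,170,280,250),6)
```

```text
[-0.004  0.029 -0.026 -0.018 -0.008 -0.003 -0.002] [ 0.53108364 -0.10969795  0.18752291] [-3.03487386e+00 -8.09605619e-01 -1.00112794e-03] [ 0.18148191  0.69500023 -0.59816534]
```

View pics/j1.png

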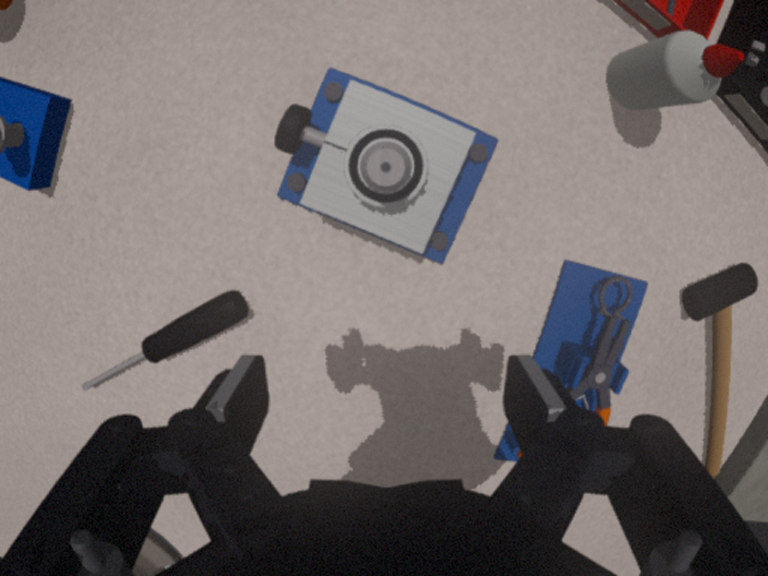

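View pics/j2.png

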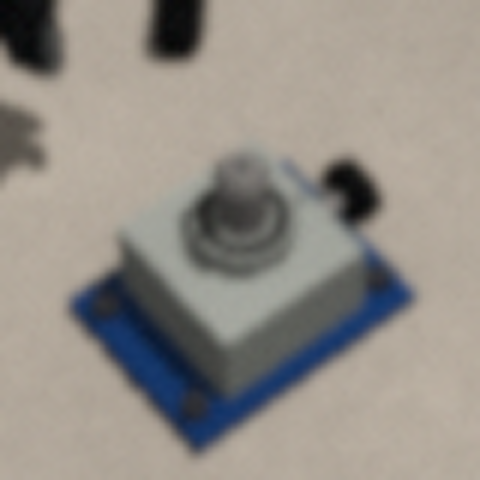

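View pics/j3.png

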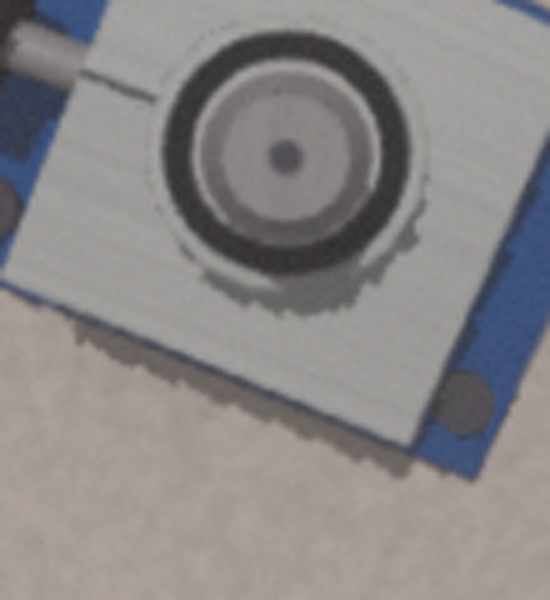

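The stub is seated: collar flush, axis upright, hole at raw (256.8,110.8). Next I move to the pliers.

Call:
carry_out(series="-2.68 2.98 0 0 0.95;-2.68 2.98 0 0 0.95;-2.68 2.98 0 0 0.95;-2.68 2.98 0 0 0.95;-2.68 2.98 0 0.108 0.97;0 0 0 0.107 0.97;0 0 0 0 0.97;0 0 0 0 0.97")

```text
clock: 14.55
tcp_pos: [0.4899, -0.3049, 0.1868]
orientation: [-3.103, -0.486, 0.001]
contact_force: [0.5, -0.4, -0.4]
grip_width: 0.0827
```

Run:
```python
from h import *
o=r.get_obs();p=eyes.grab_frame("wrist");print(o["qvel"].round(3),o["tcp_pos"],o["orientation"],o["contact_force"],o["grip_width"])
np.savez("w4.npz",color=p["color"],**{k:o[k] for k in("tcp_pos","orientation")})
save(p,"k1",(170,40,350,240),3.5)
for q in ["pliers_grip","circlip_centre","pliers_rest"]:
    for e in spotter.mark_of(p,q)[:2]: print(q,e,onz(ray(p,e["uv"],o),{"g":.041,"c":.024,"r":0}[{"pliers_grip":"g","circlip_centre":"c"}.get(q,"r")]))
d=np.load("w3.npz");o={"tcp_pos":d["tcp_pos"],"orientation":d["orientation"]}
print("stub",onz(ray(p,(256.8,110.8),o),.113))
```

```text
[-0.003 -0.01   0.002  0.005  0.001 -0.003 -0.005] [ 0.48990494 -0.30491891  0.18677935] [-3.10335930e+00 -4.86191302e-01  1.12961278e-03] [ 0.48544548 -0.37078671 -0.37848026] 0.08273189088503112
circlip_centre {'uv': [260.4, 70.1], 'confidence': 0.56} [ 0.59231725 -0.27493417  0.024     ]
pliers_rest {'uv': [263.4, 123.6], 'confidence': 0.65} [ 0.54092284 -0.29509907  0.        ]
stub [ 0.58960925 -0.0753333   0.113     ]
```

View pics/k1.png

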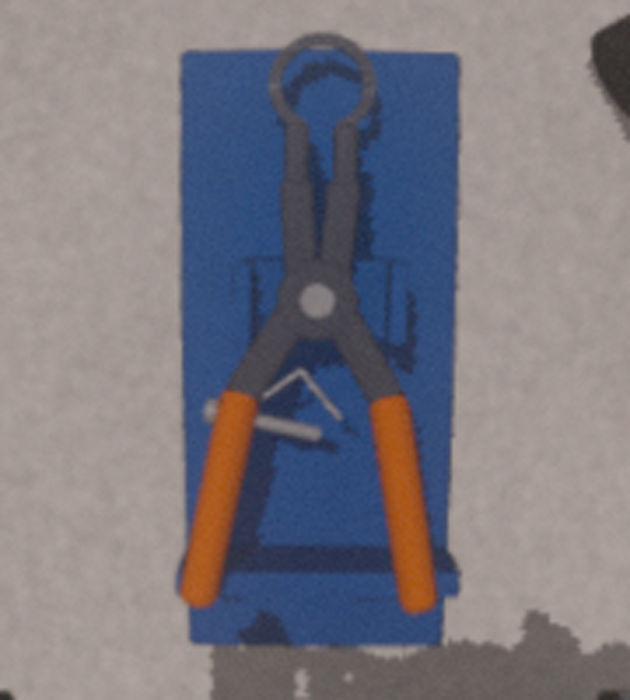

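Run:
```python
from h import *
p=eyes.grab_frame("wrist");d=np.load("w4.npz");o={"tcp_pos":d["tcp_pos"],"orientation":d["orientation"]}
R=Ro.from_rotvec(o["orientation"]).as_matrix()
def a(n,x,y,z):
    X=onz(ray(p,(170+(x+.5)/3.5-.5,40+(y+.5)/3.5-.5),o),z);print(n,X.round(4),(R.T@(X-o["tcp_pos"])).round(4));return X
a("piv",317,300,.046)
a("ring",322,83,.024)
a("LF",237,398,.046);a("RF",387,398,.046);a("LB",198,602,.044);a("RB",418,609,.044)
a("Lo",188,500,.041);a("Ro",430,500,.041)
```

```text
piv [ 0.541 -0.291  0.046] [0.053  0.0024 0.1407]
ring [ 0.5992 -0.274   0.024 ] [0.1136 0.0041 0.1627]
LF [ 0.5095 -0.2787  0.046 ] [ 0.0268 -0.0189  0.1408]
RF [ 0.5218 -0.3169  0.046 ] [0.0268 0.0212 0.1408]
LB [ 0.4497 -0.2849  0.044 ] [-0.032  -0.0313  0.1428]
RB [ 0.4669 -0.3453  0.044 ] [-0.0342  0.0315  0.1428]
Lo [ 0.4769 -0.2739  0.041 ] [-0.0028 -0.0334  0.1458]
Ro [ 0.4976 -0.3383  0.041 ] [-0.0028  0.0342  0.1458]
```

Call:
carry_out(series="-0.2 0.05 3 0.03 1;0 0 4 0 1;0 0 3.5 0 1;0 0 2.5 0 1;0 0 1 0 1;0 0 0 0 1;0 0 0 0 1", grip_force=80)

```text
clock: 15.68
tcp_pos: [0.488, -0.3074, 0.0483]
orientation: [3.111, 0.433, 0.002]
contact_force: [-0.1, -0.6, 0.8]
grip_width: 0.0854
```

Run:
```python
from h import *
o=r.get_obs();p=eyes.grab_frame("wrist");print(o["qvel"].round(3),o["tcp_pos"],o["orientation"],o["contact_force"],o["grip_width"])
save(p,"l1",(60,40,460,340),2)
```

```text
[-0.002 -0.003 -0.    -0.    -0.003 -0.002  0.002] [ 0.48804506 -0.30743097  0.04834144] [3.11059567e+00 4.33309929e-01 2.29873392e-03] [-0.093139   -0.57255732  0.77852168] 0.08538579782385129
```

View pics/l1.png

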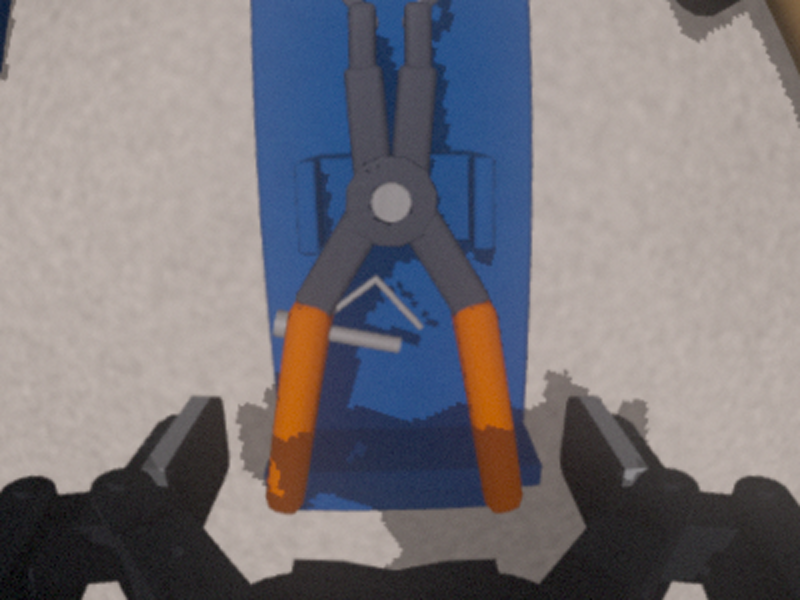

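Call:
carry_out(series="0 0 1.2 0 1;0 0 0.7 0 1;0 0 0 0 1;0 0 0 0 1")

```text
clock: 16.23
tcp_pos: [0.4873, -0.3071, 0.0283]
orientation: [3.112, 0.433, -0.0]
contact_force: [0.2, -0.4, -0.5]
grip_width: 0.0856
```

Call:
carry_out(series="0 0 0 0 0.6;0 0 0 0 0.5;0 0 0 0 0.4;0 0 0 0 0.3;0 0 0 0 0.3;0 0 0 0 0.3", grip_force=80)

```text
clock: 16.98
tcp_pos: [0.4877, -0.3093, 0.0311]
orientation: [3.109, 0.432, 0.004]
contact_force: [-5.6, 1.2, 23.5]
grip_width: 0.0369
```

Run:
```python
from h import *
o=r.get_obs();p=eyes.grab_frame("wrist");print(o["qvel"].round(3),o["tcp_pos"],o["orientation"],o["contact_force"],o["grip_width"])
save(p,"m1",(60,0,460,300),2)
```

```text
[ 0.001 -0.002  0.    -0.002 -0.     0.001 -0.001] [ 0.4877409  -0.30934205  0.03114332] [3.10923494 0.43159535 0.00403371] [-5.56445302  1.15767089 23.53396592] 0.036874686540141886
```

View pics/m1.png

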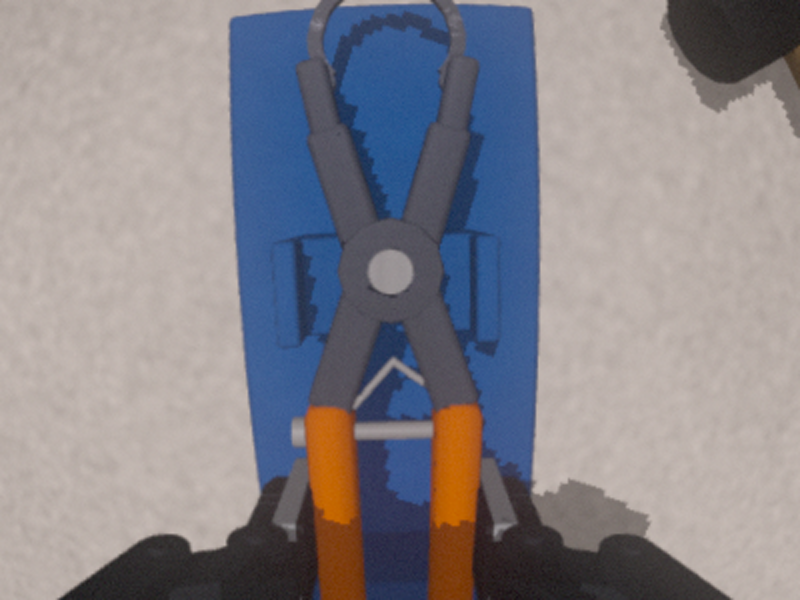

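Call:
carry_out(series="0 0 -0.5 0 0.3;0 0 -1 0 0.3;0 0 -2 0 0.3;0 0 -3 0 0.3;0 0 -3 0 0.3;0 0 -2.5 0 0.3;0 0 -1 0 0.3;0 0 0 0 0.3")

```text
clock: 18.02
tcp_pos: [0.4876, -0.3069, 0.1588]
orientation: [3.111, 0.434, 0.002]
contact_force: [-0.1, -0.0, -2.2]
grip_width: 0.0369
```

Run:
```python
from h import *
eyes.grab_frame("scene")
o=r.get_obs();p=eyes.grab_frame("wrist");print(o["clock"],o["qvel"].round(3),o["tcp_pos"],o["orientation"],o["contact_force"],o["moment"],o["grip_width"])
np.savez("w5.npz",color=p["color"],**{k:o[k] for k in("tcp_pos","orientation")})
save(p,"n1",(150,0,360,150),3.8)
p=eyes.grab_frame("scene");save(p,"n2",(100,150,260,270),5)
```

```text
18.075 [ 0.007  0.016 -0.011  0.011 -0.003 -0.002 -0.   ] [ 0.48723712 -0.30656019  0.15803308] [-3.11102398e+00 -4.33808332e-01  2.92121316e-04] [-0.43674524 -0.50345701 -2.42904791] [0.04261157 0.05568588 0.0459403 ] 0.03703177714402153
```

View pics/n1.png

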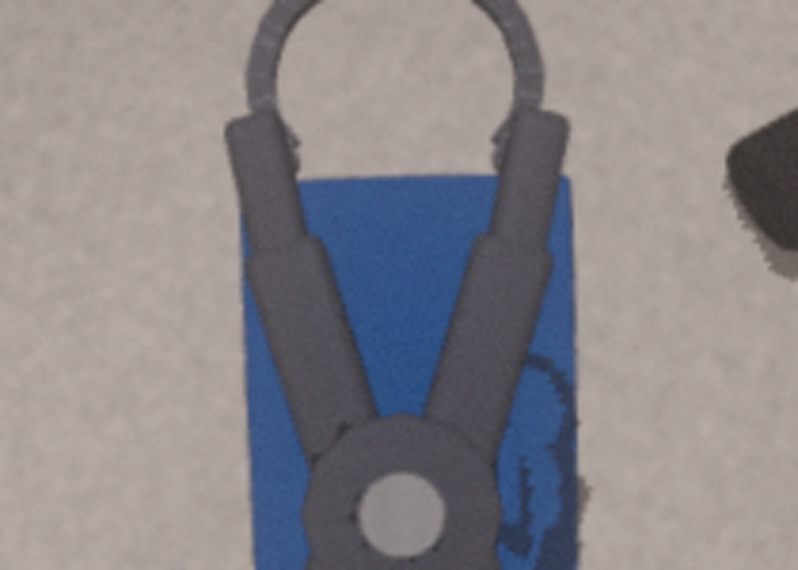

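View pics/n2.png

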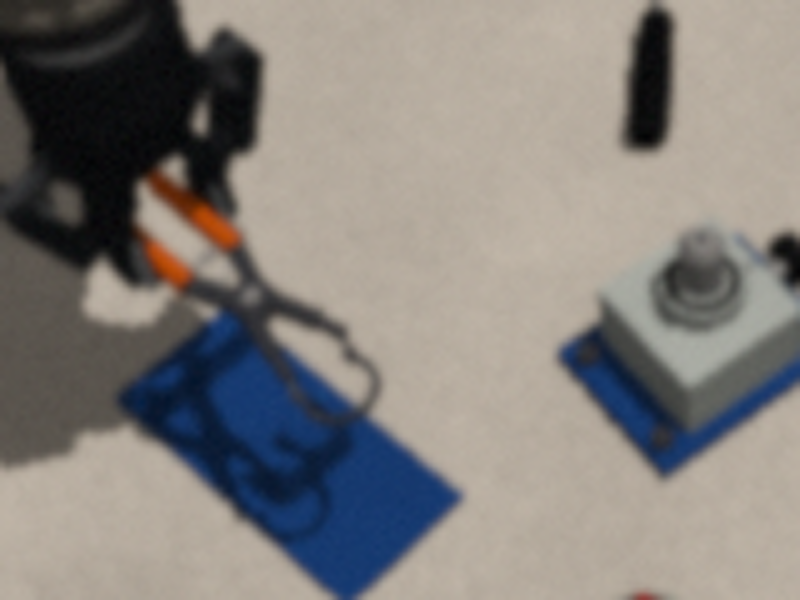

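```bash
cat > ring.py <<'E'
from h import *
ot={"tcp_pos":np.zeros(3),"orientation":np.zeros(3)}
def ringfit(p,zr=.0055,rmax=34,u0=205,u1=305,dbg=None,thr=None):
    # dark ring pixels rows 0..rmax
    g=cv2.GaussianBlur(cv2.cvtColor(p["color"],cv2.COLOR_BGR2GRAY),(3,3),0).astype(float)
    P=[];Q=[]
    for v in range(0,rmax):
        row=g[v,u0:u1]
        bg=np.median(row); t=thr or (bg+row.min())/2
        m=row<t; idx=np.where(m)[0]
        if len(idx)<2: continue
        c=254-u0
        L=idx[idx<c];Rr=idx[idx>c]
        def cross(i,j): return i+(t-row[i])/(row[j]-row[i])
        if len(L) and L.max()+1<len(row): P.append((u0+cross(L.max(),L.max()+1),v)); Q.append((u0+cross(L.min(),L.min()-1),v))
        if len(Rr): P.append((u0+cross(Rr.min(),Rr.min()-1),v)); Q.append((u0+cross(Rr.max(),min(Rr.max()+1,len(row)-1)),v))
    out=[]
    for S in(P,Q):
        X=np.array([onz(ray(p,s,ot),zr)[:2] for s in S])
        A=np.c_[2*X,np.ones(len(X))];s=np.linalg.lstsq(A,(X**2).sum(1),rcond=None)[0]
        rad=np.sqrt(s[2]+s[0]**2+s[1]**2);res=np.hypot(*(X-s[:2]).T)-rad
        out.append((s[:2],rad,res.std(),len(X)))
    return out
E
python3 - <<'E'
from ring import *
p=eyes.grab_frame("wrist");p["color"]=np.load("w5.npz")["color"]
for zr in (.004,.0055,.007):
    for x in ringfit(p,zr,27): print(zr,x)
for z in(-.012,-.015,-.018): print("piv",onz(ray(p,(255.4,135.2),ot),z))
# tips of jaws at front ends
for x,y in((240,116),(553,114)): print(onz(ray(p,(150+(x+.5)/3.8-.5,(y+.5)/3.8-.5),ot),-.004))
E
```

```text
0.004 (array([ 0.11205948, -0.00179468]), np.float64(0.014535100066218883), np.float64(0.00016691176708727266), 54)
0.004 (array([ 0.11276109, -0.00183258]), np.float64(0.017748614968847384), np.float64(0.00016753698279604935), 54)
0.0055 (array([ 0.11249468, -0.00180945]), np.float64(0.01469316640581896), np.float64(0.0001687268995555323), 54)
0.0055 (array([ 0.11320391, -0.00184776]), np.float64(0.01794162764769478), np.float64(0.00016935891436153648), 54)
0.007 (array([ 0.11292987, -0.00182422]), np.float64(0.014851232745418361), np.float64(0.00017054203202379234), 54)
0.007 (array([ 0.11364673, -0.00186295]), np.float64(0.0181346403265416), np.float64(0.00017118084592702718), 54)
piv [ 0.0595064  -0.00112395 -0.012     ]
piv [ 0.0598148  -0.00110703 -0.015     ]
piv [ 0.0601232  -0.00109011 -0.018     ]
[ 0.10587382 -0.01957166 -0.004     ]
[ 0.10595993  0.01604877 -0.004     ]
```

Call:
carry_out(series="0.6 -2.4 0 0 0.3;1 -3.84 0 0 0.3;1 -3.84 0 0 0.3;1 -3.84 0 0 0.3;0.9 -3.5 0 0 0.3;0.4 -1.7 0 0 0.3;0 0 0 0 0.3;0 0 0 0 0.3")

```text
clock: 19.23
tcp_pos: [0.4821, -0.1107, 0.1582]
orientation: [3.111, 0.432, -0.0]
contact_force: [-0.1, -0.5, -1.2]
grip_width: 0.0368
```

Run:
```python
from ring import *
o=r.get_obs();p=eyes.grab_frame("wrist");print(o["clock"],o["qvel"].round(3),o["tcp_pos"],o["orientation"],o["contact_force"],o["moment"],o["grip_width"])
np.savez("w6.npz",color=p["color"],**{k:o[k] for k in("tcp_pos","orientation")})
save(p,"q1",(190,0,320,90),6)
p=eyes.grab_frame("scene");save(p,"q2",(180,130,300,250),5)
```

```text
19.225 [ 0.013 -0.     0.006 -0.002  0.002  0.001 -0.004] [ 0.48210473 -0.11068449  0.15817796] [ 3.11107256e+00  4.31717275e-01 -4.54956550e-04] [-0.12329097 -0.51489733 -1.19213795] [-8.31820177e-02  9.20914558e-02 -5.47310868e-05] 0.03684400086487303
```

View pics/q1.png

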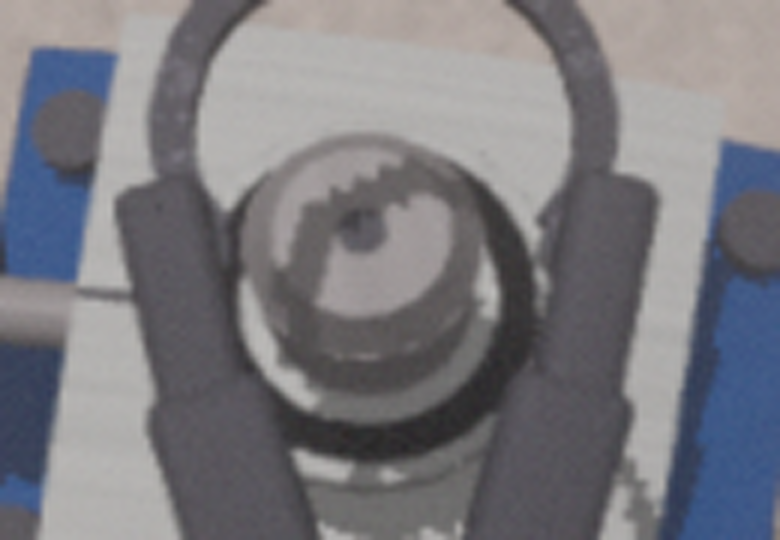

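View pics/q2.png

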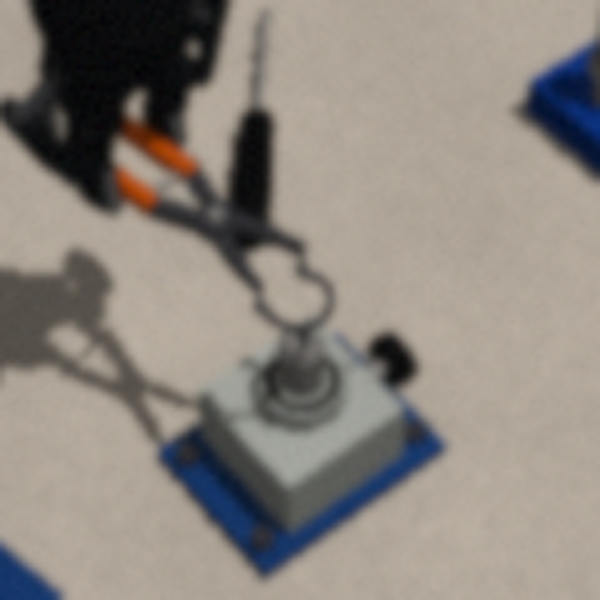

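Run:
```python
from ring import *
p=eyes.grab_frame("wrist");d=np.load("w6.npz");p["color"]=d["color"]
z=d["tcp_pos"][2]
print("hole",onz(ray(p,(249.9,37.9),ot),z-.113))
for x,y,w in((381,343.5,.070+.0),): pass
# bearing top face z .075 dark seal outer ellipse, approx centre
print("seal outer bottom",onz(ray(p,(190+(376.5/6-.5),(458/6-.5)),ot),z-.075))
def e(x,y,zz): return onz(ray(p,(190+(x+.5)/6-.5,(y+.5)/6-.5),ot),zz)
# ring inner edges at row 120
print(e(196,125,.004),e(572,125,.004), e(150,120,.004),e(618,120,.004))
o=dict(tcp_pos=d["tcp_pos"],orientation=d["orientation"]);print("hole world",onz(ray(p,(249.9,37.9),o),.113))
for x in ringfit(p,.004,22,thr=130): print(x)
```

```text
hole [ 0.11301872 -0.00464157  0.04517796]
seal outer bottom [ 0.09322464 -0.00386381  0.08317796]
[ 0.11262181 -0.01640158  0.004     ] [0.11246995 0.01237071 0.004     ] [ 0.11322858 -0.01997267  0.004     ] [0.11303769 0.01592222 0.004     ]
hole world [ 0.58957062 -0.07548159  0.113     ]
(array([ 0.111717  , -0.00187512]), np.float64(0.014625276589561776), np.float64(0.00018164718275564908), 44)
(array([ 0.10789209, -0.00387831]), np.float64(0.021248883811008496), np.float64(0.0012179616052762482), 44)
```

Call:
carry_out(series="0.1 -0.27 0.8 0 0.3;0 0 1.2 0 0.3;0 0 0.7 0 0.3;0 0 0 0 0.3;0 0 0 0 0.3")

```text
clock: 20.0
tcp_pos: [0.4826, -0.107, 0.1314]
orientation: [3.111, 0.433, 0.0]
contact_force: [-0.6, 0.4, -1.9]
grip_width: 0.037
```

Run:
```python
from ring import *
o=r.get_obs();p=eyes.grab_frame("wrist");print(o["clock"],o["qvel"].round(3),o["tcp_pos"],o["orientation"],o["contact_force"],o["moment"],o["grip_width"])
np.savez("w7.npz",color=p["color"],**{k:o[k] for k in("tcp_pos","orientation")})
save(p,"s1",(190,0,320,90),6)
```

```text
20.0 [-0.005 -0.008  0.004 -0.001  0.001 -0.001  0.001] [ 0.48261698 -0.10695355  0.13135607] [3.11139242e+00 4.33117093e-01 1.88037385e-04] [-0.55795708  0.35045258 -1.93160762] [-0.04473869  0.10524871  0.00102943] 0.0370495376840342
```

View pics/s1.png

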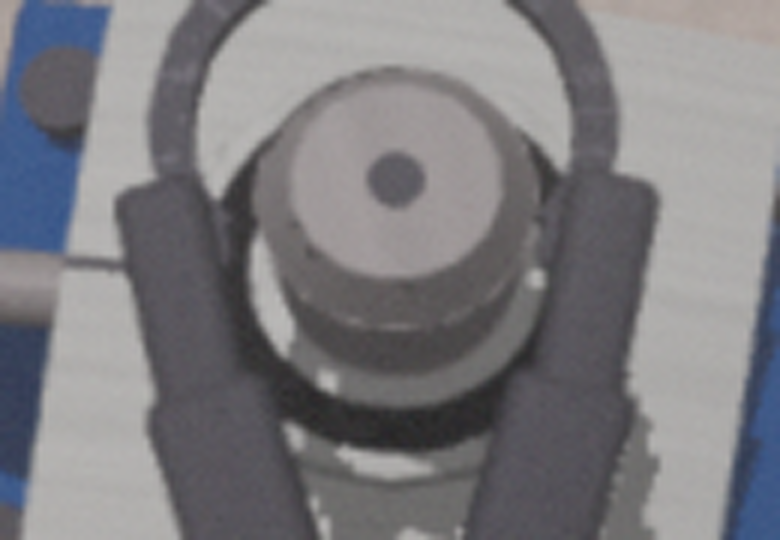

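Run:
```python
from ring import *
p=eyes.grab_frame("wrist");d=np.load("w7.npz")
print(onz(ray(p,(190+396.5/6-.5,180.5/6-.5),ot),d["tcp_pos"][2]-.113))
print(onz(ray(p,(190+396.5/6-.5,172.5/6-.5),ot),d["tcp_pos"][2]-.107))
```

```text
[ 0.11137906 -0.00115169  0.01835607]
[ 0.11368707 -0.00117954  0.02435607]
```

Call:
carry_out(series="-0.05 0.07 0 0 0.3;0 0 0.6 0 0.3;0 0 0.6 0 0.3;0 0 0.6 0 0.3;0 0 0.6 0 0.3;0 0 0 0 0.3")

```text
clock: 20.85
tcp_pos: [0.4818, -0.1076, 0.1068]
orientation: [-3.112, -0.433, 0.002]
contact_force: [0.3, -0.4, -1.7]
grip_width: 0.037
```

Run:
```python
from ring import *
o=r.get_obs();p=eyes.grab_frame("wrist");print(o["clock"],o["tcp_pos"],o["orientation"],o["contact_force"],o["moment"],o["grip_width"])
save(p,"t1",(190,0,320,90),6)
```

```text
20.85 [ 0.48181022 -0.10760866  0.10675144] [-3.11151697e+00 -4.33055584e-01  1.71693517e-03] [ 0.33271243 -0.39006553 -1.69137122] [0.00587987 0.07235714 0.01102087] 0.03700510906346113
```

View pics/t1.png

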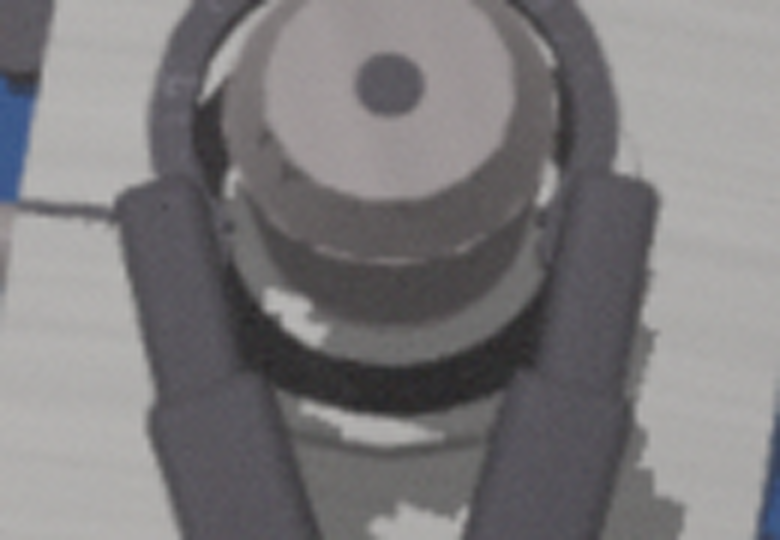

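Call:
carry_out(series="0 0.03 0.6 0 0.3;0 0 0.6 0 0.3;0 0 0.5 0 0.3;0 0 0.3 0 0.3;0 0 0 0 0.3;0 0 0 0 0.3")

```text
clock: 21.65
tcp_pos: [0.4824, -0.1079, 0.0874]
orientation: [3.112, 0.433, 0.0]
contact_force: [0.2, 0.2, -1.7]
grip_width: 0.0371
```

Run:
```python
from ring import *
o=r.get_obs();p=eyes.grab_frame("wrist");print(o["clock"],o["tcp_pos"],o["orientation"],o["contact_force"],o["moment"],o["grip_width"])
save(p,"u1",(190,0,320,90),6)
for i in range(4): eyes.grab_frame("top"); o=r.get_obs();print(o["tcp_pos"][2],o["contact_force"])
p=eyes.grab_frame("scene");save(p,"u2",(180,140,280,240),6)
```

```text
21.65 [ 0.48237859 -0.10794486  0.08737206] [3.11152590e+00 4.33226418e-01 2.44092114e-04] [ 0.24202962  0.22557002 -1.65167812] [ 0.04450355  0.09774305 -0.01115096] 0.03711404509714216
0.08745053129294761 [-0.37056892 -0.06414176 -1.88859995]
0.08743222815628582 [-0.39065354 -0.55515094 -1.68712456]
0.08741742260266845 [ 0.28562581 -0.04083805 -1.66464575]
0.0874015618488874 [-0.42942723 -0.64736072 -2.24741082]
```

View pics/u1.png

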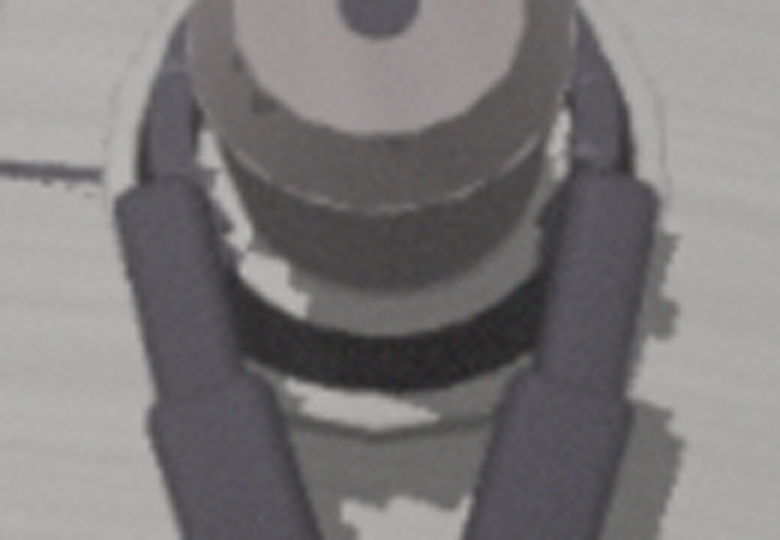

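View pics/u2.png

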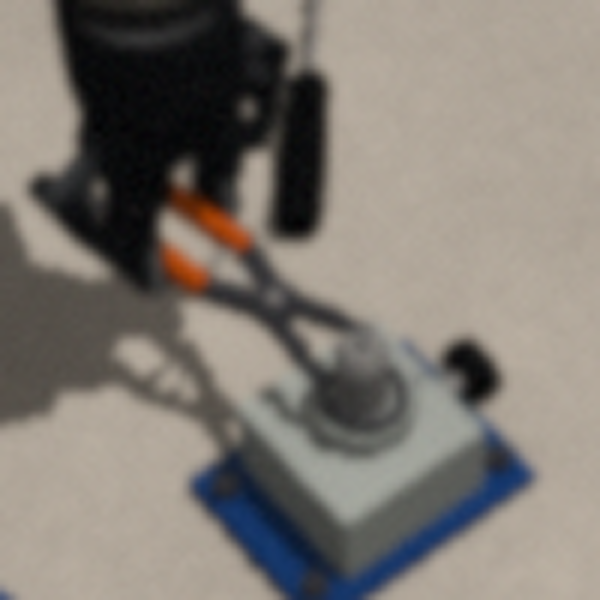

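Call:
carry_out(series="0 0 0.2 0 0.3;0 0 0.15 0 0.3;0 0 0 0 0.3;0 0 0 0 0.3")

```text
clock: 22.45
tcp_pos: [0.4823, -0.1079, 0.0839]
orientation: [-3.111, -0.433, -0.0]
contact_force: [-1.4, 0.6, 1.2]
grip_width: 0.0373
```

Call:
carry_out(series="0 0 0.05 0 0.3;0 0 0 0 0.3;0 0 0 0 0.3")

```text
clock: 22.82
tcp_pos: [0.4822, -0.1079, 0.0833]
orientation: [-3.112, -0.433, 0.0]
contact_force: [-2.3, 0.2, 2.8]
grip_width: 0.037
```

Call:
carry_out(series="0 0 0.05 0 0.3;0 0 0 0 0.3;0 0 0 0 0.3")

```text
clock: 23.2
tcp_pos: [0.4821, -0.108, 0.0828]
orientation: [-3.112, -0.433, 0.0]
contact_force: [-2.3, 0.6, 4.6]
grip_width: 0.037
```

Run:
```python
from ring import *
o=r.get_obs();p=eyes.grab_frame("wrist");print(o["clock"],o["tcp_pos"],o["contact_force"],o["moment"])
np.savez("w8.npz",color=p["color"],**{k:o[k] for k in("tcp_pos","orientation")})
save(p,"v1",(190,0,320,90),6)
p=eyes.grab_frame("scene");save(p,"v2",(220,185,260,220),18)
p=eyes.grab_frame("top");save(p,"v3",(240,150,320,220),9)
```

```text
23.2 [ 0.48213006 -0.1079559   0.08279078] [-2.33017872  0.59328435  4.61576571] [0.01038086 0.35669484 0.02698662]
```

View pics/v1.png

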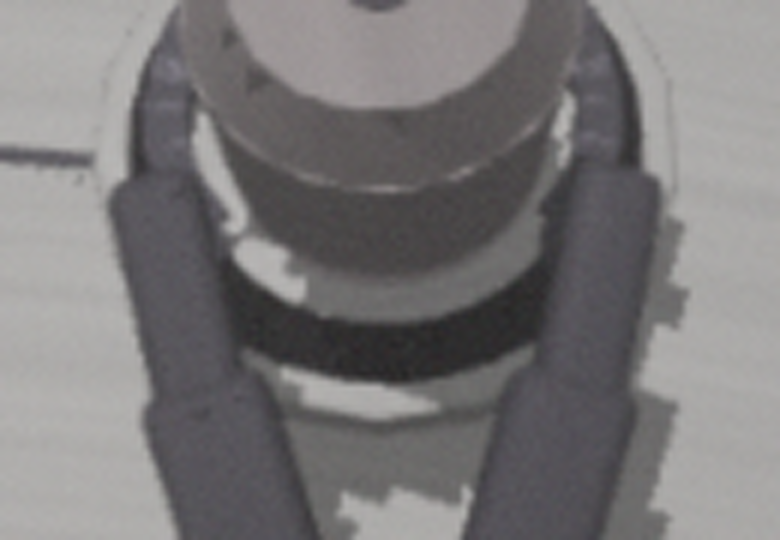

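View pics/v2.png

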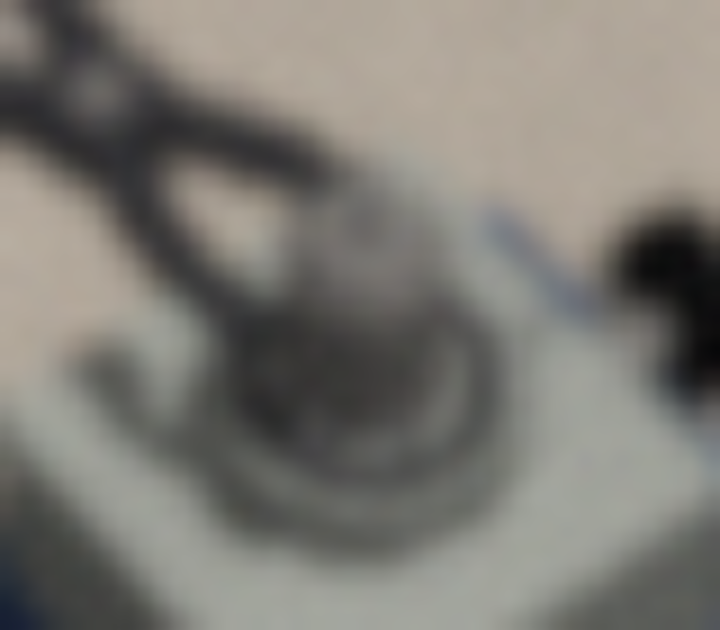

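View pics/v3.png

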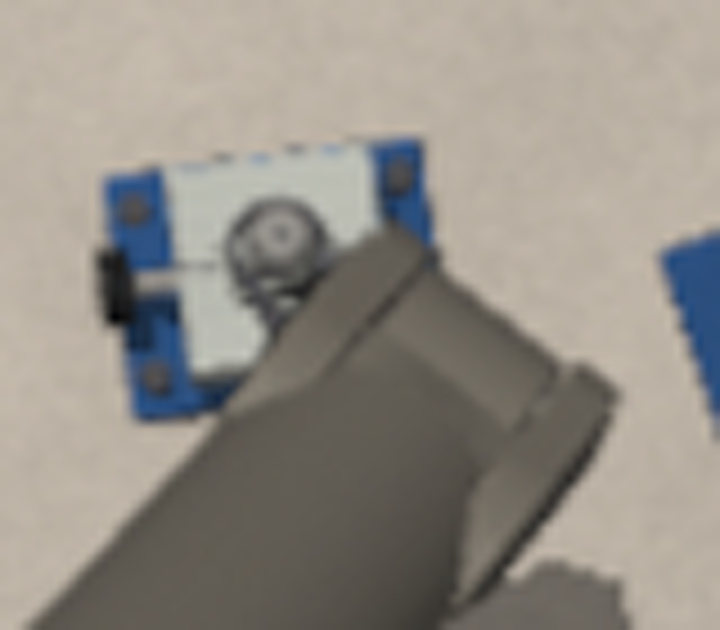

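Call:
carry_out(series="0 0 -0.1 0 0.3;0 0 0 0 0.3;0 0 0 0 0.3")

```text
clock: 23.72
tcp_pos: [0.4825, -0.1079, 0.0838]
orientation: [3.111, 0.433, 0.0]
contact_force: [-1.7, -0.1, 0.9]
grip_width: 0.0374
```

Call:
carry_out(series="0 0 -0.1 0 0.3;0 0 0 0 0.3;0 0 0 0 0.3")

```text
clock: 24.1
tcp_pos: [0.4825, -0.1077, 0.0848]
orientation: [3.111, 0.434, 0.0]
contact_force: [0.2, -0.8, -0.8]
grip_width: 0.0367
```

Call:
carry_out(series="0 0 -0.05 0 0.3;0 0 0 0 0.3;0 0 0 0 0.3")

```text
clock: 24.48
tcp_pos: [0.4822, -0.1078, 0.0852]
orientation: [-3.111, -0.433, 0.0]
contact_force: [-0.8, 0.2, -2.0]
grip_width: 0.0369
```

Run:
```python
from ring import *
for i in range(3):
    o=r.get_obs();p=eyes.grab_frame("wrist");print(o["clock"],o["tcp_pos"],o["contact_force"],o["moment"],o["grip_width"])
np.savez("w9.npz",color=p["color"],**{k:o[k] for k in("tcp_pos","orientation")})
save(p,"x1",(190,0,320,90),6)
```

```text
24.475 [ 0.48216774 -0.10784043  0.08523379] [-0.84518469  0.19095288 -2.01427497] [-0.02735254  0.0232294  -0.04055858] 0.036935508729631014
24.525 [ 0.48216668 -0.1078231   0.08522634] [-0.3660144  -0.30827195 -1.23424368] [-0.01504673  0.10639574 -0.0080754 ] 0.037030730351602516
24.575 [ 0.4821732  -0.10785605  0.0852418 ] [ 0.58786795 -0.04736806 -1.51644539] [0.00672378 0.0799267  0.0185096 ] 0.03697861163750021
```

View pics/x1.png

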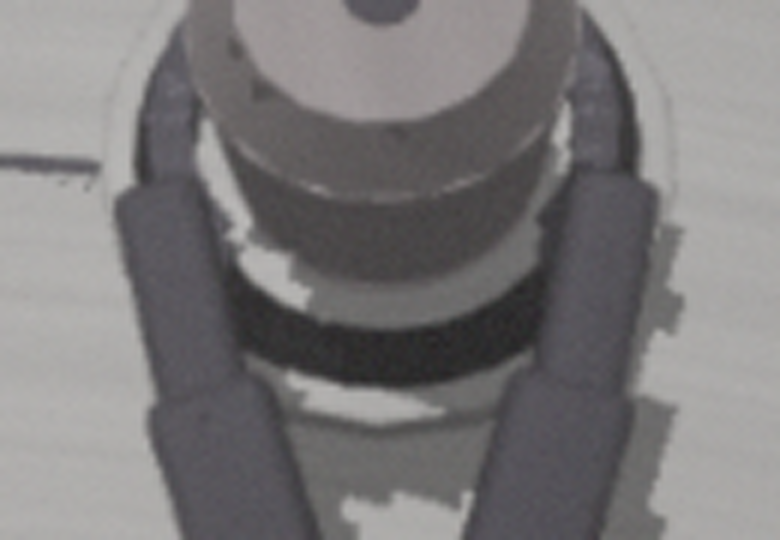

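Call:
carry_out(series="0 0 -0.06 0 0.3;0 0 0 0 0.3;0 0 0 0 0.3;0 0 0 0 0.3")

```text
clock: 25.12
tcp_pos: [0.4823, -0.1079, 0.0859]
orientation: [-3.112, -0.433, 0.0]
contact_force: [-0.1, 0.4, -0.9]
grip_width: 0.0369
```

Run:
```python
from ring import *
for i in range(3):
    o=r.get_obs();p=eyes.grab_frame("wrist");print(o["clock"],o["tcp_pos"],o["contact_force"],o["grip_width"])
R=Ro.from_rotvec(o["orientation"]).as_matrix()
ax=np.array([.5896,-.0755]);
for n,rt in(("z.004",(.1120,-.0019,.004)),("z.008",(.1132,-.0019,.008))):
    X=R@np.array(rt)+o["tcp_pos"];print(n,X, X[:2]-ax)
save(p,"y0",None,1.5)
p=eyes.grab_frame("scene");save(p,"y1",None,1.5)
```

```text
25.125 [ 0.48228051 -0.10788724  0.0858988 ] [-0.13628706  0.44383424 -0.87648512] 0.03693155350299824
25.175 [ 0.48225554 -0.10786869  0.08586077] [-0.68149881 -0.44032578 -1.64381531] 0.036846272756383865
25.225 [ 0.48227033 -0.10786525  0.08586048] [ 0.54362773 -0.63275066 -2.4081356 ] 0.03707601563677542
z.004 [ 0.58948809 -0.07543203  0.08185439] [-1.11914420e-04  6.79660439e-05]
z.008 [ 0.59064218 -0.0751041   0.07785432] [0.00104218 0.0003959 ]
```

View pics/y0.png

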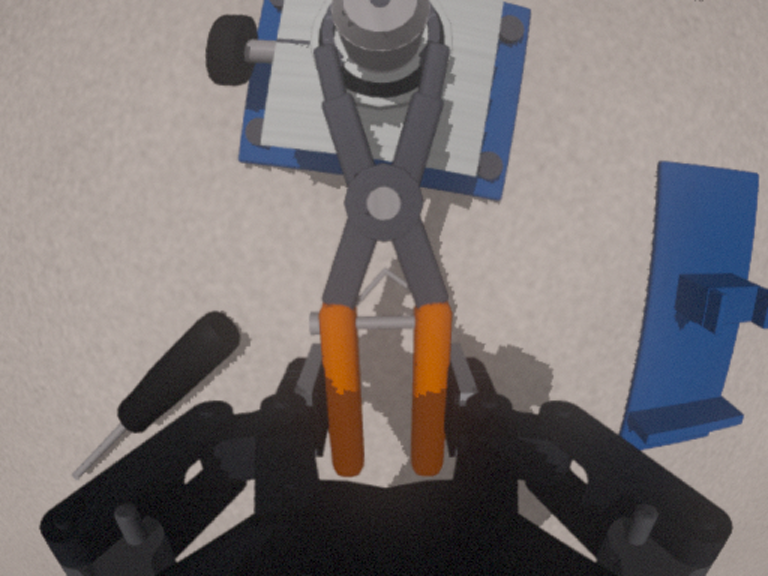

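View pics/y1.png

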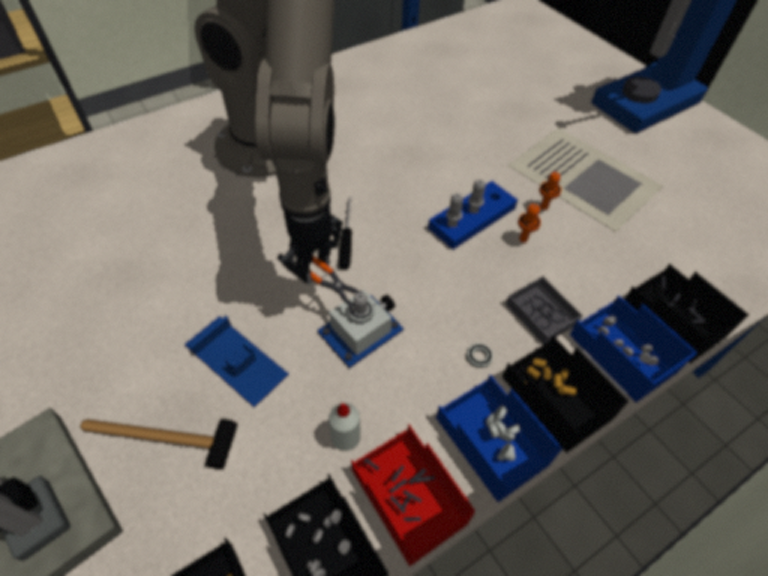

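The ring is around the stub just above the bearing, the handles are against the stop, and no contact force remains. Nothing else has moved, so I'm handing in.

```bash
python3 -c "
from bench import r
print(r.hand_in()); o=r.get_obs(); print(o['clock'],o['tcp_pos'],o['contact_force'],o['grip_width'])"
```

```text
the job is handed in; nothing more can be done
None
the job is handed in; nothing more can be done
```

I put the bearing stub in the block's bore, let go of it, and handed the job in holding the spread circlip over it at the groove. That took about 25 s of the 54 s; no verdict was reported.

**Stub:** I pressed it lightly home with about 17 N, then released it. The wrist and scene pictures showed the collar on the block's top face and the axis upright.

**Pliers:** I gripped them with 80 N. The handles were parallel and the grip width reading was 37 mm. That reading runs about 1.7 mm low on the 25 mm journal, so I took it as the 40 mm stop.

**Ring height:** I lowered the ring until it just touched, and took that to be the bearing; it started at a TCP height of about 85 mm. I then raised it 1 mm, to a final TCP height of 85.9 mm. The force was back to its no-contact level of about −1.7 N.

**Centring:** By wrist camera the ring was within about 1 mm of the stub's axis.

**Checks that disagreed or are missing:**
- The ring met the bearing 1–3 mm earlier than its camera-estimated height predicted. I trusted the contact, so the height may be off by up to about 1 mm.
- I judged the ring level from the pictures only and did not measure its tilt.
- The wrist camera cut off the far side of the ring.

In the last wrist and scene views, the bare stubs and the other things on the bench looked undisturbed.

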